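# Load the pad press with polishing laps

## Task

Load the pad press: slacken its wing nut, swing the bolt fully out of the leaf's slotted lug, raise the leaf upright, and set every lap that stands on the paper flat into a pocket of its own, orange pad face up. Then lower the leaf fully onto them, swing the bolt back upright into the lug and screw the wing nut down tight again. Leave the frames, files, bottle and cup where they are.

Things in the scene. Friction and masses are not known exactly. Their poses are not given: they have to be found in the camera images.
- press: Green bench-top pad press, fixed to the bench: cast base 194 (x) by 250 mm (y), 18 mm high, carrying an aluminium nest of three pockets in a row along y, a leaf over them hinged along the back (+x side) and a swing bolt in the middle of the front (-x side, towards the robot). Origin at the height of the bench, under the middle pocket; z up.
- pocket0 (a point): Centre of the floor of the pocket at the press's -y end (below the leaf's handle), 45 mm above the bench; axes as the press. All three pockets are alike, 64 mm (x) by 60 mm (y), bounded to 5 mm above their floor by 6 mm cross walls and corner stops. Any lap may go in any pocket.
- pocket1 (a point): Centre of the floor of the middle pocket, 66 mm from its neighbours. The front and back sides of every pocket (x = -32 and +32 mm) are open between the corner stops over 50 mm: finger notches that go down to 18 mm above the bench.
- pocket2 (a point): Centre of the floor of the pocket at the press's +y end.
- leaf (a joint): Angle of the press's hinged leaf: 0 closed and level over the pockets (its underside then just clears 24 mm thick laps), grows as its front edge is lifted and swung back, to 1.9 rad. The hinge is stiff: the leaf stays where it is left (about 7 N at the handle to raise it). The leaf is a green plate 210 mm (y) by 121 mm, 14 mm thick, its top 84.5 mm above the bench when closed.
- leaf_hinge (a point): Middle of the leaf's hinge axis, 88 mm behind (+x) the pockets' centres, 78 mm above the bench; the axis runs along the press's y. Its axes turn with the leaf.
- leaf_handle (a point): Centre of the black T-handle on the leaf near its front edge, 80 mm from the lug towards the press's -y: a round bar 20 mm thick and 36 mm long along the press's y, on a thin stem, 121 mm from the hinge axis and 36.5 mm above it when closed (30 mm above the leaf). The leaf's front edge lies 12 mm beyond its axis.
- lug (a point): Middle of the upper face of the forked (slotted) lug at the leaf's front edge, where the bolt stands; axes turn with the leaf. Slot 18 mm wide, open at the front (towards the press's -x when closed); two tines 14 mm wide that end 17 mm beyond this point, 84.5 mm above the bench when closed.
- bolt (a joint): Angle of the steel swing bolt (hinged eyebolt, 15 mm shank): 0 upright in the lug's slot, grows as its top swings outwards (to the press's -x), to 0.85 rad. Stiff pivot: it stays where it is left (about 3 N at the nut). It passes out of or into the closed leaf's slot only if the nut's washer (30 mm across) is slack enough to ride over the lug: joint nut about 1.9 rad or more.
- bolt_pivot (a point): A point on the pivot axis of the swing bolt, 60 mm in front (-x) of the pockets' centres, 22 mm above the bench; the axis runs along the press's y. Its axes turn with the bolt, z along the bolt.
- nut (a joint): Turn of the wing nut on the swing bolt: 0 hard down on the lug (it stops there), grows counter-clockwise seen from above (loosening), to 3.2 rad, where the end of the thread stops it. Turning it takes about 0.15 N m. The thread is coarse: the nut and its washer climb 1.27 mm per rad.
- nut_grip (a point): On the axis of the brass wing nut between its two upright wings, 101 mm from the pivot when tight; x runs from wing to wing, z along the bolt. Wings 9 mm thick, reaching 32 mm out, rising from the hub to 7 mm above this point; the round hub, 22 to 28 mm across, ends 21 mm below it. At 2.5 rad the line from wing to wing lies along the press's x.
- lap_a: Lens-polishing lap: an aluminium block 58 mm (x) by 54 mm (y), with an orange pad on its crowned face and a bare flat back with black grooves; 18 mm thick at its edges, 24 mm at the crown, 0.15 to 0.25 kg. Origin at the centre of the back, z out of the orange face. At the start it stands on a 58 mm edge on the paper at the robot's right. May be absent (None).
- lap_b: Lens-polishing lap: an aluminium block 58 mm (x) by 54 mm (y), with an orange pad on its crowned face and a bare flat back with black grooves; 18 mm thick at its edges, 24 mm at the crown, 0.15 to 0.25 kg. Origin at the centre of the back, z out of the orange face. At the start it stands on a 58 mm edge on the paper at the robot's right. May be absent (None).
- lap_c: Lens-polishing lap: an aluminium block 58 mm (x) by 54 mm (y), with an orange pad on its crowned face and a bare flat back with black grooves; 18 mm thick at its edges, 24 mm at the crown, 0.15 to 0.25 kg. Origin at the centre of the back, z out of the orange face. At the start it stands on a 58 mm edge on the paper at the robot's right. May be absent (None).
- frame_a: Spectacle frame front lying on the bench, 140 x 45 mm, 7 mm high. Bystander: leave alone.
- frame_b: Spectacle frame front lying on the bench, 140 x 45 mm, 7 mm high. Bystander: leave alone.
- frame_c: Spectacle frame front lying on the bench, 140 x 45 mm, 7 mm high. Bystander: leave alone.
- file_a: File with a blue handle, 220 mm long, 26 mm high, lying on the bench. Bystander: leave alone.
- file_b: File with a blue handle, 200 mm long, 26 mm high, lying on the bench. Bystander: leave alone.
- glue: White bottle with a red cap, 48 mm in diameter, 100 mm high. Bystander: leave alone.
- pad_cup: White cup, 72 mm in diameter, 60 mm high. Bystander: leave alone.
Mind the look-alikes: they are no part of the job. What is shaped like the lap_b but blue or pink is not meant. Leave any yellow look-alike of the lap_c alone.

How it is judged:
On the way, in this order (a step that is already met when the one before it is completed fails the run):
1. the wing nut is slackened until its washer can clear the lug (value of joint nut above 1.8 rad and value of joint bolt below 0.2 rad), for 0.1 s.
2. the bolt is swung out of the slotted lug and well clear (value of joint bolt above 0.6 rad), for 0.2 s.
3. the leaf is raised (value of joint leaf above 1.2 rad), for 0.2 s.
4. every lap lies flat in a pocket, orange face up, let go, with the leaf still raised (((horizontal distance between lap_a and pocket0 below 0.006 m and z of lap_a in the frame of pocket0 between -0.004 and 0.004 m) or (horizontal distance between lap_a and pocket1 below 0.006 m and z of lap_a in the frame of pocket1 between -0.004 and 0.004 m) or (horizontal distance between lap_a and pocket2 below 0.006 m and z of lap_a in the frame of pocket2 between -0.004 and 0.004 m)) and angle between each of lap_a, lap_b, lap_c's own z axis and vertical below 0.12 rad and linear speed of each of lap_a, lap_b, lap_c below 0.03 m/s and contact force between each of lap_a, lap_b, lap_c and the fingers below 0.3 N and ((horizontal distance between lap_b and pocket0 below 0.006 m and z of lap_b in the frame of pocket0 between -0.004 and 0.004 m) or (horizontal distance between lap_b and pocket1 below 0.006 m and z of lap_b in the frame of pocket1 between -0.004 and 0.004 m) or (horizontal distance between lap_b and pocket2 below 0.006 m and z of lap_b in the frame of pocket2 between -0.004 and 0.004 m)) and ((horizontal distance between lap_c and pocket0 below 0.006 m and z of lap_c in the frame of pocket0 between -0.004 and 0.004 m) or (horizontal distance between lap_c and pocket1 below 0.006 m and z of lap_c in the frame of pocket1 between -0.004 and 0.004 m) or (horizontal distance between lap_c and pocket2 below 0.006 m and z of lap_c in the frame of pocket2 between -0.004 and 0.004 m)) and value of joint leaf above 0.8 rad), for 0.3 s.
5. the leaf is lowered fully (value of joint leaf below 0.04 rad), for 0.2 s.
6. the bolt is upright in the lug again (value of joint bolt below 0.1 rad and value of joint leaf below 0.04 rad), for 0.2 s.
7. the wing nut is screwed down (value of joint nut below 0.45 rad and value of joint bolt below 0.1 rad), for 0.2 s.
At the end, for the whole second after the job is handed in: Every lap present lies flat (within 0.12 rad) in a pocket of its own, orange face up, within 6 mm of the pocket's centre and within 4 mm of its floor; the leaf is down (under 0.04 rad), the bolt upright in the lug (under 0.1 rad) and the nut screwed down (under 0.45 rad) (all of step 7 and ((horizontal distance between lap_a and pocket0 below 0.006 m and z of lap_a in the frame of pocket0 between -0.004 and 0.004 m) or (horizontal distance between lap_a and pocket1 below 0.006 m and z of lap_a in the frame of pocket1 between -0.004 and 0.004 m) or (horizontal distance between lap_a and pocket2 below 0.006 m and z of lap_a in the frame of pocket2 between -0.004 and 0.004 m)) and angle between each of lap_a, lap_b, lap_c's own z axis and vertical below 0.12 rad and linear speed of each of lap_a, lap_b, lap_c below 0.03 m/s and contact force between each of lap_a, lap_b, lap_c and the fingers below 0.3 N and ((horizontal distance between lap_b and pocket0 below 0.006 m and z of lap_b in the frame of pocket0 between -0.004 and 0.004 m) or (horizontal distance between lap_b and pocket1 below 0.006 m and z of lap_b in the frame of pocket1 between -0.004 and 0.004 m) or (horizontal distance between lap_b and pocket2 below 0.006 m and z of lap_b in the frame of pocket2 between -0.004 and 0.004 m)) and ((horizontal distance between lap_c and pocket0 below 0.006 m and z of lap_c in the frame of pocket0 between -0.004 and 0.004 m) or (horizontal distance between lap_c and pocket1 below 0.006 m and z of lap_c in the frame of pocket1 between -0.004 and 0.004 m) or (horizontal distance between lap_c and pocket2 below 0.006 m and z of lap_c in the frame of pocket2 between -0.004 and 0.004 m)) and value of joint leaf below 0.04 rad); the robot touches nothing.
It fails at once if a frame, file, the bottle or the cup is moved more than 40 mm (distance of any of frame_a, frame_b, frame_c, file_a, file_b, glue, pad_cup from where it was at the start of the episode above 0.04 m).
Of lap_a, lap_b, lap_c only 2 to 3 are there at a start; the rules pass over those that are not, and their reading is None.
At some moment in a run one of lap_a, lap_b, lap_c may be knocked a few centimetres aside while the robot is not near it.
Once in a run the grip may slacken for a moment while it holds something.
It also fails if it takes over 210 s, if anything falls off the work surface, if the arm or the gripper's body presses on something with over 40 N, if the wrist force passes 120 N, or if a joint passes its speed limit or range.

## Robot

A 6-joint arm with a two-finger parallel gripper is mounted at the origin on the work surface. World frame = base frame: x ahead of the robot, y to its left, z up, the work surface at z = 0. Lengths are in m, angles in rad, forces in N, time in s.
With the tool pointing down it reaches from about 0.3 to 0.875 m from the base axis. Payload 6.4 kg.
Tool frame: the origin (TCP) lies midway between the tips of the shut fingers; the grasp point (between the pads) lies 19 mm behind it; z points along the fingers, y is the line along which they close (so a half turn about z gives the same grasp; the last joint's range is limited). The gripper opens to 85 mm and grips with 20 to 120 N. Pads are 22 mm wide; open, the fingers measure 114 mm over their backs; the gripper's body (76 mm by 85 mm) begins 54 mm behind the grasp point. The pads swing forward as they close: fully open they stand 13 mm farther back than shut.
Start: joints at [1.054, 0.181, 1.607, -0, 1.354, -0.206], TCP at [0.176, 0.547, 0.194] pointing down, gripper open.
Joint ranges: [-2.99, 2.99], [-0.89, 2.07], [0.3, 2.58], [-1.14, 4.28], [0, 2.63], [-3.12, 3.12]. Speed limits (rad/s): [2.57, 2.57, 3.01, 3.14, 3.14, 3.14].

## Interface

Orientations are given as a unit quaternion [w, x, y, z].
In Python, from bench import ctrl gives the robot as it stands.
- The arm moves only by the tool drive_tool, never from a script. Its argument "plan" is a list that holds one entry, the list of rows, each a list of 4 numbers: the shift along the tool's x, y, z scaled (see below), then the turn about the tool's z scaled (see below). In form: [[[x, y, z, roll], ...]]. A call has 1 to 12 rows; each row is the pose to reach, as a shift and turn from the pose commanded when the call began, along the tool's axes at that moment, turning the shorter way round; what a row does not reach only later rows make up. The controller multiplies each number of a shift by 400 mm and each number of a turn by 180 degrees. A row lasts 1/12 s, in which the tool goes at most 41.7 mm and 7.16 degrees, less where a joint would pass 70% of its speed; a pose out of reach is approached as far as the arm can. A call with a number of a shift or a turn outside -1 to 1 is refused whole. A call with a gripper value outside its range is refused whole. "jaw" is the closure, from 0 (fully open) to 1 (shut), set as the call begins (left out, the last holds). The fingers move at their own pace and stop on an object; the grip force is fixed at half the most. Time passes only in rows, so rows that repeat a pose let the fingers close. It gives the time, the measured TCP pose, the force, the opening and the grip force at its end, in the units of the state.
- ctrl.get_obs(): the state, without advancing time (a new reading comes with each control period).
- ctrl.camera(name): name is "side" or "top"; returns (picture, depth): 400x640x3 uint8, red, green, blue; 400x640 float32, m along the optical axis (not along the pixel's ray), 0 where there is no reading.
- ctrl.camera_info(name): a dict with "camera_matrix" (3x3 intrinsics, pixels), "R" (3x3) and "t" (3): a world point X has camera coordinates R X + t. Camera axes: x right, y down, z forward; pixel columns grow to the right and rows downward; lengths in m; the calibration is good to about 2 mm. A picture is of the moment at which its call begins. camera_info takes no time and is no camera call.
- ctrl.hand_in(): hands the job in; it is judged then, once.
The state is a dict: "time_s": time; "q": joint angles; "dq": joint speeds; "joint_efforts": joint torques, N m; "eef_pos": TCP position; "eef_rot": TCP orientation; "wrist_force": force on the tool from outside, world axes, zero at the start; "torque": the same for the moment, N m; "opening": opening from 0.0 (shut) to 1.0 (fully open); "grasp_force": force on a finger pad.
Only numpy, scipy, OpenCV 4.12 (cv2) and the standard library are available. Lean on these libraries where they do the work, as an engineer would, in place of code of your own. Each camera call takes 0.05 s, during which the arm holds its last target. There are 200 camera calls.

## Working session

There is one attempt and no reset: what is moved stays moved. The work goes in short steps, Python scripts to look and compute and a tool call to move; the robot and the scene stay as the last step left them, time stands still between calls to the robot, and variables do not carry over. Pictures are saved under pics/ and viewed, at most 14 in all, crops included, and the job is handed in when it is done.

Besides the shell and the picture viewer there is one more tool, called after "Emit:" as name(argument=value, ...), one argument or row to a line, values as JSON. drive_tool: Moves the arm, as the interface text tells. Its arguments: {"type":"object","properties":{"plan":{"type":"array"},"jaw":{"type":"number"}},"required":["plan"]}

```bash
ls; mkdir -p pics
cat > h.py <<'E'
import numpy as np, cv2
from scipy.spatial.transform import Rotation as R
from bench import ctrl
def cam(n):
    im,d=ctrl.camera(n); i=ctrl.camera_info(n); K=np.array(i["camera_matrix"]);Rm=np.array(i["R"]);t=np.array(i["t"])
    v,u=np.mgrid[0:400,0:640]
    c=np.stack([(u-K[0,2])/K[0,0]*d,(v-K[1,2])/K[1,1]*d,d],-1)
    X=(c-t)@Rm; X[d==0]=np.nan
    return im,X
def pix(n,X):
    i=ctrl.camera_info(n);c=np.array(i["R"])@X+np.array(i["t"]);p=np.array(i["camera_matrix"])@c;return p[:2]/p[2]
def save(n,im,box=None,s=1):
    if box: im=im[box[1]:box[3],box[0]:box[2]]
    cv2.imwrite("pics/"+n,cv2.resize(im[...,::-1],None,fx=s,fy=s,interpolation=cv2.INTER_CUBIC))
E
python3 - <<'E'
from h import *
for n in("top","side"):
    im,X=cam(n); save(n+"0.png",im,s=1.25); np.savez(n+"0.npz",im=im,X=X)
    print(ctrl.camera_info(n))
print(ctrl.get_obs())
E
```

```text
pics
{'camera_matrix': array([[420.6731344 ,   0.        , 323.77309386],
       [  0.        , 420.6731344 , 201.08118958],
       [  0.        ,   0.        ,   1.        ]]), 'R': array([[-0.01317865, -0.9997259 ,  0.01935082],
       [-0.99276229,  0.01077163, -0.11961189],
       [ 0.11937067, -0.02078709, -0.99263213]]), 't': array([-0.0419375 ,  0.54431254,  1.06126162])}
{'camera_matrix': array([[485.82601013,   0.        , 322.82000179],
       [  0.        , 485.82601013, 201.39609995],
       [  0.        ,   0.        ,   1.        ]]), 'R': array([[ 0.93930683, -0.34306637, -0.00285433],
       [-0.21014754, -0.5687624 , -0.79520271],
       [ 0.27118387,  0.74753916, -0.60633696]]), 't': array([-0.52626745,  0.2012929 ,  1.41754867])}
{'time_s': 0.1, 'q': array([ 1.05372031e+00,  1.81466509e-01,  1.60791958e+00,  8.77190726e-08,
        1.35379729e+00, -2.06300415e-01]), 'dq': array([-0.00077003, -0.00202865, -0.00249347, -0.00033439,  0.00061513,
       -0.00099251]), 'joint_efforts': array([ 1.29291429e-04, -4.45885527e+01, -3.52235734e+01, -3.29239192e-04,
        4.23478283e-03,  5.34603828e-05]), 'eef_pos': array([0.17553436, 0.54696405, 0.19306883]), 'eef_rot': array([-2.81480951e-04,  1.54763198e-01,  9.87951274e-01, -7.43885143e-04]), 'wrist_force': array([ 0.18375025, -0.24595472,  0.09809125]), 'torque': array([ 0.04131007, -0.03461216,  0.00693369]), 'grasp_force': 0.0, 'opening': 0.9984644349471707}
```

View pics/top0.png

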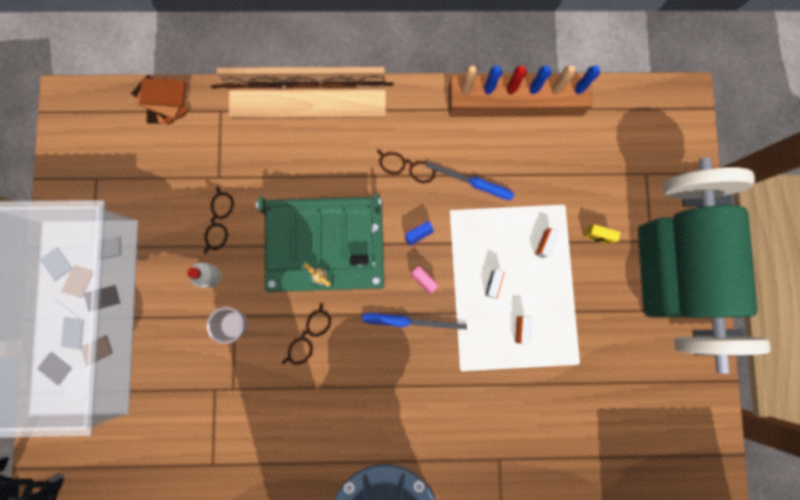

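View pics/side0.png

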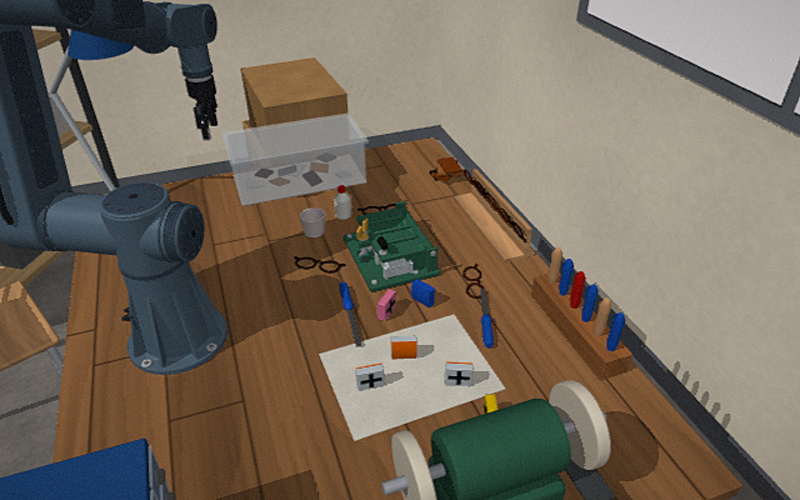

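Top (in the 1.25× view): three upright blocks on the white paper, at (545,242), (495,284) and (522,328). They have orange faces, so these are the laps. The blue (419,232), pink (425,280) and yellow (603,234) look-alikes lie off the paper. The press is at (324,243), with its nut at (318,275) and handle at (358,259). The side view shows the laps at (404,347), (370,377) and (458,375). The first shows its orange face and the other two show grooved backs.

Run:
```python
from h import *
ds={n:np.load(n+"0.npz") for n in("top","side")}
t=ds["top"];im,X=t["im"],t["X"]
a=cv2.resize(im[155:240,205:312],None,fx=4.2,fy=4.2,interpolation=cv2.INTER_CUBIC)
b=cv2.resize(im[165:290,365:470],None,fx=2.85,fy=2.85,interpolation=cv2.INTER_CUBIC)
b=b[:a.shape[0]];c=cv2.copyMakeBorder(b,0,a.shape[0]-b.shape[0],0,0,cv2.BORDER_CONSTANT)
save("crop0.png",np.hstack([a,c]))
hsv=cv2.cvtColor(im,cv2.COLOR_RGB2HSV)
g=(hsv[...,0]>65)&(hsv[...,0]<95)&(hsv[...,1]>90)
g[:, :180]=0;g[:,330:]=0
for lo,hi in((.010,.026),(.075,.09)):
    m=g&(X[...,2]>lo)&(X[...,2]<hi);P=X[m]
    r=cv2.minAreaRect(P[:,:2].astype(np.float32));print(lo,m.sum(),np.median(P[:,2]),r,np.percentile(P,[1,99],axis=0))
# raised things on paper, both cams
for n in ds:
    X=ds[n]["X"];im=ds[n]["im"]
    m=(X[...,2]>.03)&(X[...,2]<.075)&(X[...,0]>.25)&(X[...,0]<.75)&(X[...,1]<-.12)&(X[...,1]>-.55)
    k,l,s,c=cv2.connectedComponentsWithStats(m.astype(np.uint8))
    for i in range(1,k):
        if s[i,4]<20: continue
        P=X[l==i];r=cv2.minAreaRect(P[:,:2].astype(np.float32))
        hs=cv2.cvtColor(im,cv2.COLOR_RGB2HSV)[l==i];o=(hs[:,0]<18)&(hs[:,1]>120)
        print(n,c[i].round(),s[i,4],"zmax %.3f"%np.nanpercentile(P[:,2],98),np.round(r[0],3),np.round(r[1],3),round(r[2],1),"orange",o.sum(),P[o].mean(0).round(3) if o.any() else "", "top",P[P[:,2]>.048].mean(0).round(3))
```

```text
0.01 1240 0.018831350300409874 ((0.5624719262123108, 0.12097399681806564), (0.18464021384716034, 0.23820042610168457), 1.365445613861084) [[0.46989011 0.00118108 0.0139694 ]
 [0.64045822 0.23510865 0.02348775]]
0.075 3992 0.08540674693232769 ((0.5587478876113892, 0.11933890730142593), (0.1708192229270935, 0.23064692318439484), 1.47357976436615) [[0.49499112 0.02096233 0.08035498]
 [0.64190047 0.22318708 0.08958389]]
top [519. 215.] 503 zmax 0.074 [ 0.5   -0.548] [0.004 0.184] 90.0 orange 0  top [ 0.502 -0.549  0.062]
top [482. 187.] 246 zmax 0.058 [ 0.575 -0.462] [0.059 0.023] 69.4 orange 0  top [ 0.574 -0.461  0.054]
top [438. 194.] 252 zmax 0.058 [ 0.558 -0.344] [0.024 0.058] 66.3 orange 73 [ 0.561 -0.335  0.045] top [ 0.557 -0.345  0.054]
top [396. 227.] 225 zmax 0.058 [ 0.474 -0.233] [0.023 0.058] 72.4 orange 0  top [ 0.474 -0.232  0.054]
top [418. 264.] 264 zmax 0.058 [ 0.378 -0.286] [0.024 0.058] 84.1 orange 80 [ 0.381 -0.277  0.047] top [ 0.378 -0.287  0.054]
side [322. 275.] 250 zmax 0.057 [ 0.472 -0.237] [0.026 0.055] 69.9 orange 154 [ 0.471 -0.244  0.043] top [ 0.472 -0.235  0.053]
side [367. 295.] 257 zmax 0.057 [ 0.556 -0.348] [0.025 0.056] 65.6 orange 26 [ 0.559 -0.342  0.052] top [ 0.556 -0.349  0.053]
side [295. 298.] 264 zmax 0.057 [ 0.377 -0.291] [0.029 0.058] 83.2 orange 23 [ 0.378 -0.281  0.053] top [ 0.377 -0.291  0.053]
side [392. 322.] 134 zmax 0.058 [ 0.576 -0.457] [0.048 0.022] 70.8 orange 1 [ 0.572 -0.437  0.051] top [ 0.576 -0.457  0.054]
```

View pics/crop0.png

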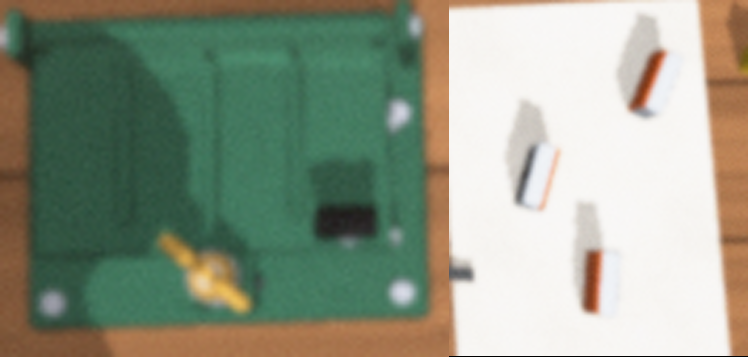

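The crop confirms it: the three white/orange blocks on the paper at top pixels (438,194), (396,227) and (418,264) have an orange crowned face and a grooved back. They are the laps. Blue, pink and yellow are the off-paper look-alikes. Next I'll measure the press pose and the nut.

```bash
cat >> h.py <<'E'
def plan(*wp):
    """wp: (x,y,z,yaw_deg of tool y axis); prints shift/turn from present pose, scaled"""
    o=ctrl.get_obs(); w,x,y,z=o["eef_rot"]; Rt=R.from_quat([x,y,z,w]); M=Rt.as_matrix()
    psi=np.degrees(np.arctan2(M[1,1],M[0,1]))
    print("t",round(o["time_s"],2),"pos",o["eef_pos"].round(4),"psi",psi.round(2),"q6",o["q"][5].round(2),"op",round(o["opening"],3),"F",o["wrist_force"].round(1),"grip",round(o["grasp_force"],1))
    for p in wp:
        d=M.T@(np.array(p[:3])-o["eef_pos"]); r=-((p[3]-psi+180)%360-180)
        print([*(float(v) for v in (d/.4).round(4)),round(r/180,4)],"rows>=",round(max(np.linalg.norm(d)/.0417,abs(r)/7.16),1))
E
python3 - <<'E'
from h import *
for n in("top","side"):
    d=np.load(n+"0.npz");im,X=d["im"],d["X"];hsv=cv2.cvtColor(im,cv2.COLOR_RGB2HSV);x,y,z=X[...,0],X[...,1],X[...,2]
    box=(x>.4)&(x<.7)&(y>-.02)&(y<.27)
    m=box&(abs(z-.0845)<.005)
    P=X[m]
    def edge(ax,lo,hi,side):  # edge of mask perpendicular to ax
        o=1-ax;e=[]
        for c in np.arange(lo,hi,.006):
            s=P[abs(P[:,o]-c)<.003]
            if len(s)>8:e.append((c,s[:,ax].min() if side<0 else s[:,ax].max()))
        e=np.array(e);f=np.polyfit(*e.T,1);r=e[:,1]-np.polyval(f,e[:,0]);k=abs(r)<=np.median(abs(r))*2+1e-4;f=np.polyfit(*e[k].T,1);return np.degrees(np.arctan(f[0])).round(2),np.polyval(f,(lo+hi)/2).round(4)
    print(n,m.sum(),"y-",edge(1,.53,.61,-1),"y+",edge(1,.53,.61,1),"x-(left part)",edge(0,.15,.215,-1),"x-(right)",edge(0,.03,.09,-1))
    b=box&(z>.1)&(z<.15)
    k,l,s,c=cv2.connectedComponentsWithStats(b.astype(np.uint8))
    for i in range(1,k):
        if s[i,4]<15:continue
        Q=X[l==i];t=Q[Q[:,2]>np.percentile(Q[:,2],95)-.012];print(" comp",c[i].round(),s[i,4],hsv[l==i].mean(0).round(),"zmax",Q[:,2].max().round(4),"rect",[np.round(v,4) for v in cv2.minAreaRect(t[:,:2].astype(np.float32))],"mean",t.mean(0).round(4))
    gold=box&(hsv[...,0]>10)&(hsv[...,0]<30)&(hsv[...,1]>110)&(z>.09)
    Q=X[gold];u,v=np.where(gold)
    for a,bb in((.09,.1),(.1,.106),(.106,.112),(.112,.118),(.118,.124),(.124,.13),(.13,.137)):
        t=Q[(Q[:,2]>a)&(Q[:,2]<=bb)]
        if len(t)>3:print("  z",a,len(t),[np.round(v,4) for v in cv2.minAreaRect(t[:,:2].astype(np.float32))])
E
```

```text
top 4251 y- (np.float64(1.79), np.float64(0.0195)) y+ (np.float64(0.71), np.float64(0.2265)) x-(left part) (np.float64(-2.29), np.float64(0.5042)) x-(right) (np.float64(-0.03), np.float64(0.5067))
 comp [286. 208.] 129 [58. 44. 52.] zmax 0.1293 rect [array([0.518 , 0.0423]), array([0.0358, 0.0192]), np.float64(89.0946)] mean [0.5182 0.0421 0.1228]
 comp [253. 220.] 135 [ 21. 130. 189.] zmax 0.1325 rect [array([0.49  , 0.1217]), array([0.0619, 0.0088]), np.float64(50.2134)] mean [0.4895 0.121  0.1281]
  z 0.09 13 [array([0.4933, 0.1177]), array([0.0242, 0.0146]), np.float64(20.738)]
  z 0.1 15 [array([0.4911, 0.1186]), array([0.021 , 0.0176]), np.float64(16.8809)]
  z 0.106 12 [array([0.4952, 0.1274]), array([0.0225, 0.0076]), np.float64(48.9121)]
  z 0.112 6 [array([0.487 , 0.1159]), array([0.0276, 0.0052]), np.float64(51.7819)]
  z 0.118 8 [array([0.4839, 0.1157]), array([0.0446, 0.0067]), np.float64(45.1817)]
  z 0.124 41 [array([0.4899, 0.1216]), array([0.0592, 0.0088]), np.float64(50.2134)]
  z 0.13 20 [array([0.4893, 0.1201]), array([0.0475, 0.0065]), np.float64(51.777)]
side 13
[... 307 characters left out ...]
64(47.5332)] mean [0.4874 0.1158 0.1255]
 comp [305. 194.] 66 [ 88. 113.  23.] zmax 0.127 rect [array([0.5172, 0.04  ]), array([0.0457, 0.019 ]), np.float64(88.5806)] mean [0.516  0.0369 0.1206]
  z 0.09 21 [array([0.4929, 0.1142]), array([0.0445, 0.0124]), np.float64(42.0651)]
  z 0.1 14 [array([0.4888, 0.1125]), array([0.0429, 0.0098]), np.float64(49.0779)]
  z 0.106 14 [array([0.4896, 0.1165]), array([0.0503, 0.0083]), np.float64(48.1771)]
  z 0.112 17 [array([0.4921, 0.0755]), array([0.0414, 0.121 ]), np.float64(5.2121)]
  z 0.118 11 [array([0.4871, 0.1156]), array([0.0528, 0.0075]), np.float64(43.6035)]
  z 0.124 22 [array([0.489 , 0.1173]), array([0.0597, 0.0083]), np.float64(49.0124)]
```

```bash
python3 -c "
from h import *
plan((.489,.1195,.19,-40),(.489,.1195,.11,-40))"
```

```text
t 0.1 pos [0.1755 0.547  0.1931] psi 72.19 q6 -0.21 op 0.998 F [ 0.2 -0.2  0.1] grip 0.0
[-1.0729, -0.7778, 0.0085, np.float64(0.6233)] rows>= 15.7
[-1.073, -0.7775, 0.2085, np.float64(0.6233)] rows>= 15.7
```

Emit:
drive_tool(
  plan=[
    [[-0.75, -0.54, 0, 0.5], [-0.75, -0.54, 0, 0.5], [-0.75, -0.54, 0, 0.5], [-0.75, -0.54, 0, 0.5], [-0.75, -0.54, 0, 0.5], [-0.75, -0.54, 0, 0.5], [-0.75, -0.54, 0, 0.5], [-0.75, -0.54, 0, 0.5], [-0.75, -0.54, 0, 0.5], [-0.75, -0.54, 0, 0.5], [-0.75, -0.54, 0, 0.5], [-0.75, -0.54, 0, 0.5]],
  ],
  jaw=0.3,
)

```text
time_s: 1.1
eef_pos: [0.3957, 0.249, 0.1935]
eef_rot: [-0.0, 0.789, 0.614, -0.0]
wrist_force: [-0.3, 1.7, -0.0]
opening: 0.701
grasp_force: 0.0
```

```bash
python3 -c "
from h import *
plan((.489,.1195,.19,-40),(.489,.1195,.11,-40))"
```

```text
t 1.1 pos [0.3957 0.249  0.1935] psi -14.25 q6 0.56 op 0.701 F [-0.3  1.7 -0. ] grip 0.0
[-0.2564, 0.3058, 0.0086, np.float64(0.1431)] rows>= 3.8
[-0.2563, 0.3059, 0.2086, np.float64(0.1431)] rows>= 4.3
```

Emit:
drive_tool(
  plan=[
    [[-0.2564, 0.3058, 0.0086, 0.1431], [-0.2564, 0.3058, 0.0086, 0.1431], [-0.2564, 0.3058, 0.0086, 0.1431], [-0.2564, 0.3058, 0.0086, 0.1431], [-0.2564, 0.3058, 0.0086, 0.1431], [-0.2564, 0.3058, 0.0086, 0.1431], [-0.2564, 0.3058, 0.08, 0.1431], [-0.2564, 0.3058, 0.14, 0.1431], [-0.2564, 0.3058, 0.18, 0.1431], [-0.2564, 0.3058, 0.2086, 0.1431], [-0.2564, 0.3058, 0.2086, 0.1431], [-0.2564, 0.3058, 0.2086, 0.1431]],
  ],
)

```text
time_s: 2.1
eef_pos: [0.4892, 0.1221, 0.1104]
eef_rot: [-0.0, 0.904, 0.427, -0.0]
wrist_force: [-0.7, -0.4, 0.1]
opening: 0.704
grasp_force: 0.0
```

Emit:
drive_tool(
  plan=[
    [[0, 0, 0, 0], [0, 0, 0, 0], [0, 0, 0, 0], [0, 0, 0, 0], [0, 0, 0, 0], [0, 0, 0, 0], [0, 0, 0, 0], [0, 0, 0, 0], [0, 0, 0, 0]],
  ],
  jaw=1,
)

```text
time_s: 2.85
eef_pos: [0.4898, 0.1213, 0.1104]
eef_rot: [-0.0, 0.904, 0.426, -0.0]
wrist_force: [-0.1, -0.9, 0.9]
opening: 0.001
grasp_force: 0.0
```

```bash
python3 -c "
from h import *
plan((.489,.1195,.112,26))"
```

```text
t 2.85 pos [0.4898 0.1213 0.1104] psi -39.51 q6 0.7 op 0.001 F [-0.1 -0.9  0.9] grip 0.0
[-0.0049, 0.0014, -0.0039, np.float64(-0.364)] rows>= 9.1
```

```bash
python3 -c "
from h import *
im,X=cam('side');save('s1.png',im,(230,120,370,240),5.5)
im2,X2=cam('top');np.savez('t1.npz',X=X2,im=im2)
print(pix('side',np.array([.489,.119,.13])),pix('side',np.array([.489,.119,.11])))"
```

```text
[289.14783332 178.81303908] [289.42515642 183.90103966]
```

View pics/s1.png

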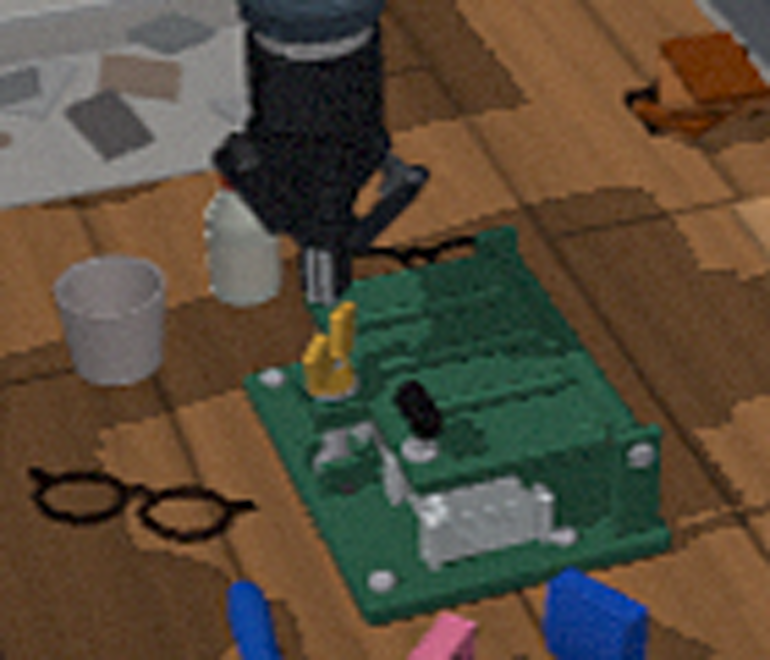

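The side crop shows the shut fingertips at about crop (320,300), some 10 px above and behind the wing nut at (330,360). I'll measure where the tip really is.

```bash
python3 -c "
from h import *
im,X=cam('side')
hs=cv2.cvtColor(im,cv2.COLOR_RGB2HSV)
for v in range(164,196,2): print(v,[(u,*(X[v,u]*1000).round().astype(int),*hs[v,u]) for u in (285,288,291)])
Xt=np.load('t1.npz')['X'];it=np.load('t1.npz')['im']
h=cv2.cvtColor(it,cv2.COLOR_RGB2HSV);g=(h[...,0]>12)&(h[...,0]<30)&(h[...,1]>110)&(Xt[...,2]>.1)&(Xt[...,2]<.14)&(Xt[...,0]>.44)&(Xt[...,0]<.54)
print(g.sum(),Xt[g].mean(0)); 
im,X=im,X
g=(hs[...,0]>12)&(hs[...,0]<30)&(hs[...,1]>130)&(X[...,2]>.1)&(X[...,2]<.14)&(X[...,0]>.44)&(X[...,0]<.54)
print(g.sum(),X[g].mean(0)) 
"
```

```text
164 [(285, np.int64(478), np.int64(119), np.int64(189), np.uint8(120), np.uint8(58), np.uint8(35)), (288, np.int64(486), np.int64(111), np.int64(192), np.uint8(135), np.uint8(122), np.uint8(25)), (291, np.int64(493), np.int64(104), np.int64(195), np.uint8(99), np.uint8(62), np.uint8(29))]
166 [(285, np.int64(476), np.int64(112), np.int64(186), np.uint8(104), np.uint8(41), np.uint8(68)), (288, np.int64(486), np.int64(115), np.int64(182), np.uint8(150), np.uint8(4), np.uint8(118)), (291, np.int64(495), np.int64(110), np.int64(183), np.uint8(111), np.uint8(69), np.uint8(26))]
168 [(285, np.int64(478), np.int64(121), np.int64(173), np.uint8(113), np.uint8(35), np.uint8(59)), (288, np.int64(486), np.int64(114), np.int64(175), np.uint8(90), np.uint8(5), np.uint8(105)), (291, np.int64(495), np.int64(114), np.int64(173), np.uint8(111), np.uint8(184), np.uint8(18))]
170 [(285, np.int64(477), np.int64(120), np.int64(166), np.uint8(103), np.uint8(52), np.uint8(44)), (288, np.int64(484), np.int64(109), np.int64(171), np.uint8(100), np.uint8(8), np.uint8(102)), (291, np.int64(495), np.int64(114),
[... 2904 characters left out ...]
64(95), np.uint8(20), np.uint8(174), np.uint8(132))]
192 [(285, np.int64(474), np.int64(126), np.int64(77), np.uint8(80), np.uint8(163), np.uint8(50)), (288, np.int64(480), np.int64(107), np.int64(88), np.uint8(100), np.uint8(55), np.uint8(116)), (291, np.int64(489), np.int64(106), np.int64(87), np.uint8(109), np.uint8(43), np.uint8(95))]
194 [(285, np.int64(493), np.int64(199), np.int64(13), np.uint8(77), np.uint8(133), np.uint8(86)), (288, np.int64(477), np.int64(99), np.int64(87), np.uint8(77), np.uint8(132), np.uint8(85)), (291, np.int64(487), np.int64(99), np.int64(84), np.uint8(77), np.uint8(129), np.uint8(75))]
6 [0.47256099 0.09830294 0.12820119]
80 [0.48781243 0.11467638 0.1167287 ]
```

```bash
python3 -c "
from h import *
d=np.load('side0.npz');X=d['X']
m=(abs(X[...,0]-.1755)<.08)&(abs(X[...,1]-.547)<.09)&(X[...,2]>.08)
P=X[m];print('start',m.sum(),np.sort(P[:,2])[:12].round(3))
im,X=cam('side')
m=(abs(X[...,0]-.489)<.06)&(abs(X[...,1]-.12)<.06)&(X[...,2]>.14)
P=X[m];print('now',m.sum(),np.sort(P[:,2])[:8].round(3));o=ctrl.get_obs();print(o['q'].round(4),o['eef_pos'],o['time_s'])
"
```

```text
start 2418 [0.08  0.081 0.081 0.081 0.081 0.082 0.083 0.084 0.084 0.085 0.085 0.086]
now 2794 [0.144 0.148 0.15  0.152 0.153 0.155 0.155 0.155]
[ 0.0073  0.1186  1.8583 -0.      1.1648  0.6969] [0.48981242 0.12136648 0.11041257] 3.05
```

```bash
python3 -c "
from h import *
p=np.array([.1755,.547,.193]);print('start px',pix('side',p),pix('side',p+[0,0,.04]))
d=np.load('side0.npz');X=d['X']
for v in range(92,116,2): print(v,[tuple((X[v,u]*1000).round().astype(int)) for u in (160,164,168)])
"
```

```text
start px [170.84513368 118.39607775] [168.68593775 108.31611493]
92 [(np.int64(158), np.int64(490), np.int64(323)), (np.int64(190), np.int64(2109), np.int64(-378)), (np.int64(186), np.int64(586), np.int64(277))]
94 [(np.int64(157), np.int64(486), np.int64(318)), (np.int64(170), np.int64(508), np.int64(306)), (np.int64(184), np.int64(595), np.int64(266))]
96 [(np.int64(155), np.int64(516), np.int64(297)), (np.int64(168), np.int64(503), np.int64(301)), (np.int64(183), np.int64(590), np.int64(260))]
98 [(np.int64(154), np.int64(516), np.int64(290)), (np.int64(167), np.int64(476), np.int64(306)), (np.int64(181), np.int64(583), np.int64(256))]
100 [(np.int64(153), np.int64(474), np.int64(302)), (np.int64(165), np.int64(480), np.int64(297)), (np.int64(180), np.int64(590), np.int64(245))]
102 [(np.int64(151), np.int64(478), np.int64(293)), (np.int64(164), np.int64(477), np.int64(291)), (np.int64(201), np.int64(2103), np.int64(-451))]
104 [(np.int64(150), np.int64(504), np.int64(274)), (np.int64(163), np.int64(494), np.int64(276)), (np.int64(199), np.int64(2099), np.int64(-463))]
106 [(np.int64(144), np.int64(2094), np.int64(-467)), (np.int64(161), np.int64(488), np.int64(272)), (np.int64(196), np.int64(2104), np.int64(-480))]
108 [(np.int64(142), np.int64(2082), np.int64(-476)), (np.int64(160), np.int64(489), np.int64(264)), (np.int64(193), np.int64(2079), np.int64(-483))]
110 [(np.int64(139), np.int64(2117), np.int64(-506)), (np.int64(158), np.int64(493), np.int64(255)), (np.int64(171), np.int64(496), np.int64(251))]
112 [(np.int64(136), np.int64(2128), np.int64(-526)), (np.int64(157), np.int64(498), np.int64(245)), (np.int64(188), np.int64(2106), np.int64(-525))]
114 [(np.int64(133), np.int64(2101), np.int64(-528)), (np.int64(159), np.int64(2083), np.int64(-524)), (np.int64(185), np.int64(2109), np.int64(-541))]
```

The real fingertips are about 40 mm above the reported TCP, both at the start and now. I'll correct for that: open, then go down 37 mm.

Emit:
drive_tool(
  plan=[
    [[0, 0, 0, 0], [0, 0, 0, 0], [0, 0, 0, 0], [0, 0, 0, 0], [0, 0, 0.02, 0], [0, 0, 0.04, 0], [0, 0, 0.06, 0], [0, 0, 0.075, 0], [0, 0, 0.085, 0], [0, 0, 0.0925, 0], [0, 0, 0.0925, 0]],
  ],
  jaw=0.4,
)

```text
time_s: 3.97
eef_pos: [0.4892, 0.1214, 0.0725]
eef_rot: [-0.0, 0.904, 0.427, -0.001]
wrist_force: [-0.0, 0.9, -0.5]
opening: 0.601
grasp_force: 0.0
```

Emit:
drive_tool(
  plan=[
    [[0, 0, 0, 0], [0, 0, 0, 0], [0, 0, 0, 0], [0, 0, 0, 0], [0, 0, 0, 0], [0, 0, 0, 0], [0, 0, 0, 0], [0, 0, 0, 0], [0, 0, 0, 0]],
  ],
  jaw=1,
)

```text
time_s: 4.72
eef_pos: [0.4902, 0.1214, 0.0738]
eef_rot: [0.0, 0.904, 0.426, 0.0]
wrist_force: [-0.8, 0.5, 4.4]
opening: 0.082
grasp_force: 58.8
```

```bash
python3 -c "
from h import *
plan((.489,.1195,.112,26))
im,X=cam('side');save('s2.png',im,(230,120,370,240),5)
"
```

```text
t 4.72 pos [0.4902 0.1214 0.0738] psi -39.51 q6 0.7 op 0.082 F [-0.8  0.5  4.4] grip 58.8
[-0.0055, 0.0006, -0.0954, np.float64(-0.364)] rows>= 9.1
```

View pics/s2.png

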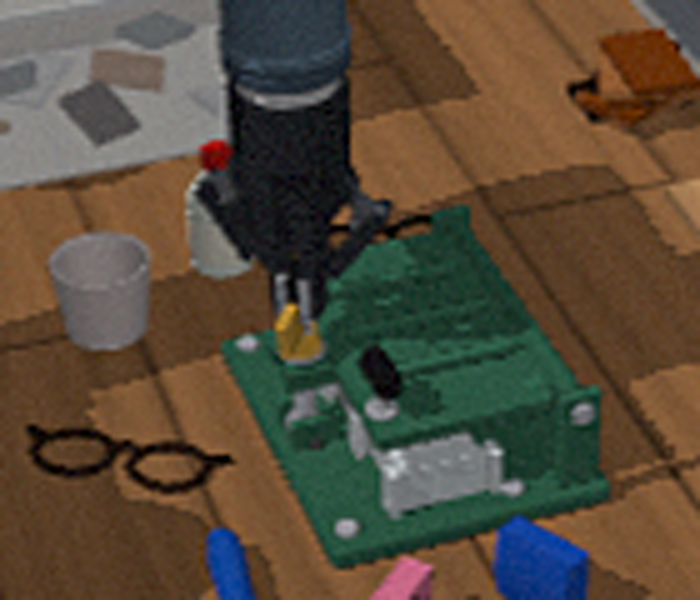

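The wings are gripped between the fingers (opening 7 mm, 59 N). Next I turn the nut counter-clockwise.

Emit:
drive_tool(
  plan=[
    [[0, 0, 0, -0.036], [0, 0, -0.0005, -0.072], [0, 0, -0.001, -0.108], [0, 0, -0.0015, -0.144], [0, 0, -0.002, -0.18], [0, 0, -0.0025, -0.216], [0, 0, -0.003, -0.252], [0, 0, -0.0033, -0.288], [0, 0, -0.0036, -0.324], [0, 0, -0.0039, -0.36], [0, 0, -0.0042, -0.396], [0, 0, -0.0045, -0.42]],
  ],
)

```text
time_s: 5.77
eef_pos: [0.4897, 0.1214, 0.0755]
eef_rot: [-0.0, 0.451, 0.893, -0.0]
wrist_force: [-1.5, 0.5, 5.4]
opening: 0.086
grasp_force: 59.1
```

```bash
python3 -c "
from h import *
plan((.489,.12,.075,92))"
```

```text
t 5.77 pos [0.4897 0.1214 0.0755] psi 36.41 q6 -0.63 op 0.086 F [-1.5  0.5  5.4] grip 59.1
[-0.0017, -0.0035, 0.0012, np.float64(-0.3088)] rows>= 7.8
```

Emit:
drive_tool(
  plan=[
    [[0, 0, 0, -0.036], [0, 0, -0.0005, -0.072], [0, 0, -0.001, -0.108], [0, 0, -0.0015, -0.144], [0, 0, -0.002, -0.18], [0, 0, -0.0025, -0.216], [0, 0, -0.003, -0.252], [0, 0, -0.0033, -0.288], [0, 0, -0.0033, -0.306], [0, 0, -0.0033, -0.306], [0, 0, -0.0033, -0.306]],
  ],
)

```text
time_s: 6.68
eef_pos: [0.4895, 0.1211, 0.0767]
eef_rot: [-0.0, -0.011, 1.0, -0.0]
wrist_force: [-1.7, -1.6, 5.5]
opening: 0.084
grasp_force: 59.1
```

```bash
python3 -c "
from h import *
o=ctrl.get_obs();x0,y0,z0=o['eef_pos'];print(o['torque'])
L=.101+.0032-.0
plan(*[(x0-L*np.sin(a),y0,z0-L*(1-np.cos(a)),92) for a in np.arange(.08,.81,.08)])"
```

```text
[-0.30115435  0.38688038  0.02914886]
t 6.68 pos [0.4895 0.1211 0.0767] psi 91.21 q6 -1.58 op 0.084 F [-1.7 -1.6  5.5] grip 59.1
[0.0208, 0.0004, 0.0008, np.float64(-0.0044)] rows>= 0.2
[0.0415, 0.0009, 0.0034, np.float64(-0.0044)] rows>= 0.4
[0.0619, 0.0013, 0.0075, np.float64(-0.0044)] rows>= 0.6
[0.0819, 0.0017, 0.0133, np.float64(-0.0044)] rows>= 0.8
[0.1014, 0.0022, 0.0206, np.float64(-0.0044)] rows>= 1.0
[0.1202, 0.0026, 0.0295, np.float64(-0.0044)] rows>= 1.2
[0.1383, 0.0029, 0.0399, np.float64(-0.0044)] rows>= 1.4
[0.1555, 0.0033, 0.0517, np.float64(-0.0044)] rows>= 1.6
[0.1717, 0.0037, 0.0648, np.float64(-0.0044)] rows>= 1.8
[0.1868, 0.004, 0.0792, np.float64(-0.0044)] rows>= 1.9
```

Emit:
drive_tool(
  plan=[
    [[0.021, 0, 0.001, 0], [0.0415, 0, 0.0034, 0], [0.062, 0, 0.0075, 0], [0.082, 0, 0.0133, 0], [0.1015, 0, 0.0206, 0], [0.12, 0, 0.0295, 0], [0.138, 0, 0.04, 0], [0.1555, 0, 0.0517, 0], [0.172, 0, 0.065, 0], [0.187, 0, 0.079, 0], [0.187, 0, 0.079, 0], [0.187, 0, 0.079, 0]],
  ],
)

```text
time_s: 7.68
eef_pos: [0.4151, 0.1196, 0.0456]
eef_rot: [0.001, -0.01, 1.0, -0.0]
wrist_force: [-4.3, -2.7, 9.7]
opening: 0.083
grasp_force: 68.2
```

Emit:
drive_tool(
  plan=[
    [[0, 0, 0, 0], [0, 0, 0, 0], [0, 0, 0, 0], [0, 0, 0, 0], [0, 0, -0.08, 0], [0, 0, -0.16, 0], [0, 0, -0.24, 0], [0, 0, -0.32, 0], [0, 0, -0.32, 0], [0, 0, -0.32, 0]],
  ],
  jaw=0.5,
)

```text
time_s: 8.52
eef_pos: [0.4165, 0.1199, 0.1747]
eef_rot: [0.002, -0.01, 1.0, 0.0]
wrist_force: [-0.7, -0.6, -0.5]
opening: 0.503
grasp_force: 0.0
```

```bash
python3 -c "
from h import *
plan((.518,.03,.14,1),(.518,.03,.075,1))
im,X=cam('side');save('s3.png',im,(230,120,370,240),5)
hs=cv2.cvtColor(im,cv2.COLOR_RGB2HSV)
for n in('top','side'):
  im,X=cam(n);hs=cv2.cvtColor(im,cv2.COLOR_RGB2HSV)
  g=(hs[...,0]>12)&(hs[...,0]<30)&(hs[...,1]>110)&(X[...,2]>.06)&(X[...,2]<.14)&(X[...,0]>.35)&(X[...,0]<.54)&(abs(X[...,1]-.12)<.05)
  print(n,g.sum(),X[g].mean(0),X[g].min(0),X[g].max(0))
"
```

```text
t 8.52 pos [0.4165 0.1199 0.1747] psi 91.18 q6 -1.59 op 0.503 F [-0.7 -0.6 -0.5] grip 0.0
[-0.2487, -0.23, 0.0878, np.float64(0.501)] rows>= 12.6
[-0.248, -0.23, 0.2503, np.float64(0.501)] rows>= 12.6
top 14 [0.44251459 0.10988852 0.08190592] [0.43379435 0.10774007 0.0750333 ] [0.44848718 0.11218663 0.08651137]
side 168 [0.4297449  0.11541397 0.09200354] [0.39730796 0.09957173 0.06440935] [0.45674665 0.12413824 0.12122373]
```

View pics/s3.png

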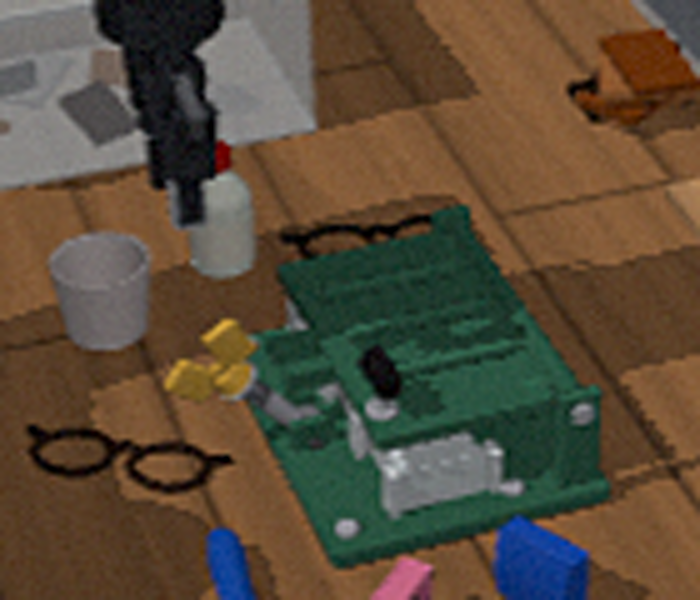

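The bolt is swung clear; the nut is now at crop (220,365). Next is the handle, gripped on its -y half.

Emit:
drive_tool(
  plan=[
    [[-0.2505, -0.235, 0, 0.501], [-0.2505, -0.235, 0, 0.501], [-0.2505, -0.235, 0, 0.501], [-0.2505, -0.235, 0, 0.501], [-0.2505, -0.235, 0, 0.501], [-0.2505, -0.235, 0, 0.501], [-0.2505, -0.235, 0, 0.501], [-0.2505, -0.235, 0, 0.501], [-0.2505, -0.235, 0, 0.501], [-0.2505, -0.235, 0, 0.501], [-0.2505, -0.235, 0, 0.501], [-0.2505, -0.235, 0, 0.501]],
  ],
)

```text
time_s: 9.67
eef_pos: [0.5158, 0.0281, 0.1707]
eef_rot: [-0.002, 0.676, 0.736, -0.001]
wrist_force: [0.5, 0.8, -0.8]
opening: 0.497
grasp_force: 0.0
```

```bash
python3 -c "
from h import *
plan((.5175,.028,.14,1),(.5175,.028,.064,1))"
```

```text
t 9.67 pos [0.5158 0.0281 0.1707] psi 4.87 q6 -0.26 op 0.497 F [ 0.5  0.8 -0.8] grip 0.0
[-0.0008, 0.0045, 0.0768, np.float64(0.0215)] rows>= 0.7
[-0.001, 0.0052, 0.2668, np.float64(0.0215)] rows>= 2.6
```

Emit:
drive_tool(
  plan=[
    [[-0.001, 0.0045, 0, 0.0215], [-0.001, 0.0045, 0.07, 0.0215], [-0.001, 0.005, 0.13, 0.0215], [-0.001, 0.005, 0.19, 0.0215], [-0.001, 0.005, 0.24, 0.0215], [-0.001, 0.005, 0.267, 0.0215], [-0.001, 0.005, 0.267, 0.0215], [-0.001, 0.005, 0.267, 0.0215]],
  ],
)

```text
time_s: 10.33
eef_pos: [0.5183, 0.0278, 0.0652]
eef_rot: [-0.001, 0.699, 0.715, -0.001]
wrist_force: [0.6, 0.0, 0.6]
opening: 0.503
grasp_force: 0.0
```

Emit:
drive_tool(
  plan=[
    [[0, 0, 0, 0], [0, 0, 0, 0], [0, 0, 0, 0], [0, 0, 0, 0], [0, 0, 0, 0], [0, 0, 0, 0], [0, 0, 0, 0]],
  ],
  jaw=1,
)

```text
time_s: 10.92
eef_pos: [0.5188, 0.0275, 0.0677]
eef_rot: [0.0, 0.699, 0.716, -0.0]
wrist_force: [-5.6, -0.6, 5.0]
opening: 0.206
grasp_force: 58.4
```

```bash
python3 -c "
from h import *
o=ctrl.get_obs();p=o['eef_pos'];r=np.hypot(121,36.5)/1000;e0=np.arctan2(36.5,121)
plan(*[(p[0]+r*(np.cos(e0)-np.cos(e0+a)),p[1],p[2]+r*(np.sin(e0+a)-np.sin(e0)),1) for a in np.linspace(0,1.3,23)[1:]])"
```

```text
t 10.92 pos [0.5188 0.0275 0.0677] psi 1.38 q6 -0.2 op 0.206 F [-5.6 -0.6  5. ] grip 58.4
[-0.0002, 0.0059, -0.0177, np.float64(0.0021)] rows>= 0.2
[-0.0003, 0.0128, -0.035, np.float64(0.0021)] rows>= 0.4
[-0.0005, 0.0208, -0.0519, np.float64(0.0021)] rows>= 0.5
[-0.0008, 0.0297, -0.0683, np.float64(0.0021)] rows>= 0.7
[-0.001, 0.0396, -0.0841, np.float64(0.0021)] rows>= 0.9
[-0.0013, 0.0504, -0.0994, np.float64(0.0021)] rows>= 1.1
[-0.0016, 0.0621, -0.1139, np.float64(0.0021)] rows>= 1.2
[-0.0019, 0.0746, -0.1278, np.float64(0.0021)] rows>= 1.4
[-0.0022, 0.0879, -0.1408, np.float64(0.0021)] rows>= 1.6
[-0.0026, 0.102, -0.1531, np.float64(0.0021)] rows>= 1.8
[-0.0029, 0.1168, -0.1645, np.float64(0.0021)] rows>= 1.9
[-0.0033, 0.1322, -0.175, np.float64(0.0021)] rows>= 2.1
[-0.0037, 0.1482, -0.1846, np.float64(0.0021)] rows>= 2.3
[-0.0041, 0.1648, -0.1933, np.float64(0.0021)] rows>= 2.4
[-0.0045, 0.1818, -0.2009, np.float64(0.0021)] rows>= 2.6
[-0.0049, 0.1992, -0.2075, np.float64(0.0021)] rows>= 2.8
[-0.0054, 0.217, -0.2131, np.float64(0.0021)] rows>= 2.9
[-0.0058, 0.2352, -0.2176, np.float64(0.0021)] rows>= 3.1
[-0.0063, 0.2535, -0.2211, np.float64(0.0021)] rows>= 3.2
[-0.0067, 0.272, -0.2234, np.float64(0.0021)] rows>= 3.4
[-0.0072, 0.2906, -0.2247, np.float64(0.0021)] rows>= 3.5
[-0.0076, 0.3093, -0.2248, np.float64(0.0021)] rows>= 3.7
```

Emit:
drive_tool(
  plan=[
    [[0, 0.006, -0.0177, 0], [0, 0.013, -0.035, 0], [0, 0.021, -0.052, 0], [0, 0.03, -0.068, 0], [0, 0.04, -0.084, 0], [0, 0.05, -0.099, 0], [0, 0.062, -0.114, 0], [0, 0.0745, -0.128, 0], [0, 0.088, -0.141, 0], [0, 0.102, -0.153, 0], [0, 0.117, -0.1645, 0], [0, 0.132, -0.175, 0]],
  ],
)

```text
time_s: 11.92
eef_pos: [0.564, 0.0283, 0.138]
eef_rot: [-0.006, 0.698, 0.716, -0.007]
wrist_force: [-39.6, -6.1, 32.8]
opening: 0.205
grasp_force: 58.8
```

Emit:
drive_tool(
  plan=[
    [[0, 0.016, -0.0096, 0], [0, 0.0326, -0.0183, 0], [0, 0.05, -0.026, 0], [0, 0.067, -0.0325, 0], [0, 0.085, -0.038, 0], [0, 0.103, -0.0426, 0], [0, 0.121, -0.046, 0], [0, 0.14, -0.0484, 0], [0, 0.158, -0.0497, 0], [0, 0.177, -0.0498, 0], [0, 0.177, -0.0498, 0]],
  ],
)

```text
time_s: 12.83
eef_pos: [0.6477, 0.0307, 0.1632]
eef_rot: [0.004, 0.699, 0.715, 0.004]
wrist_force: [-1.9, 9.8, 12.2]
opening: 0.204
grasp_force: 60.4
```

```bash
python3 -c "
from h import *
plan((.6,.03,.2,1))
im,X=cam('side');save('s4.png',im,(230,80,370,240),4.3)
m=(X[...,0]>.5)&(X[...,1]>.08)&(X[...,1]<.24)&(X[...,2]>.1)&(X[...,2]<.24);P=X[m];print(m.sum())
hs=cv2.cvtColor(im,cv2.COLOR_RGB2HSV);g=m&(hs[...,0]>65)&(hs[...,0]<95);P=X[g];f=np.polyfit(P[:,2],P[:,0],1);print('leaf angle',np.pi/2-np.arctan(-f[0]),len(P),np.std(P[:,0]-np.polyval(f,P[:,2])))"
```

```text
t 12.83 pos [0.6477 0.0307 0.1632] psi 1.35 q6 -0.16 op 0.204 F [-1.9  9.8 12.2] grip 60.4
[0.001, -0.1183, -0.0932, np.float64(0.0019)] rows>= 1.4
1617
leaf angle 1.3524249143081637 252 0.01658885701150456
```

View pics/s4.png

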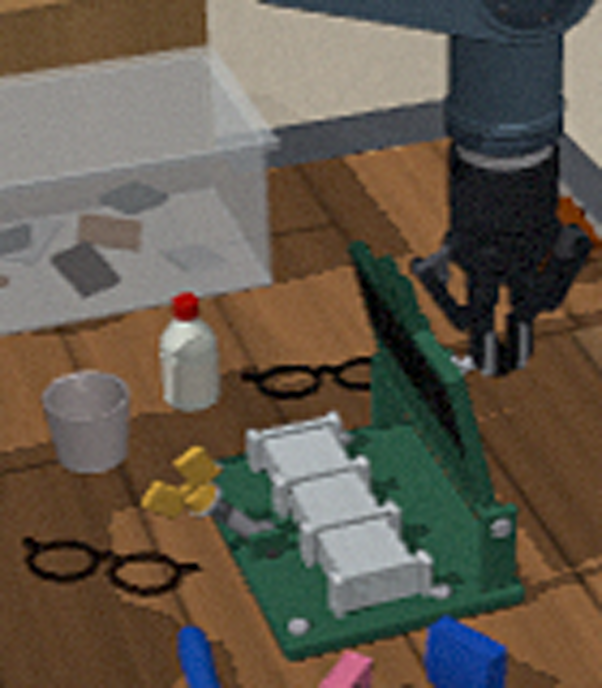

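The leaf is up at about 1.35 rad and the three pockets are visible. I'll push it a bit further for clearance, then let go gently.

Emit:
drive_tool(
  plan=[
    [[0, 0.02, 0.001, 0], [0, 0.04, 0.004, 0], [0, 0.06, 0.007, 0], [0, 0.079, 0.011, 0], [0, 0.079, 0.011, 0], [0, 0.079, 0.011, 0]],
  ],
)

```text
time_s: 13.38
eef_pos: [0.6813, 0.0312, 0.1595]
eef_rot: [0.006, 0.699, 0.715, 0.006]
wrist_force: [6.1, -5.8, 15.0]
opening: 0.196
grasp_force: 59.9
```

Emit:
drive_tool(
  plan=[
    [[0, 0, 0, 0], [0, 0, 0, 0], [0, 0, 0, 0], [0, 0, -0.05, 0], [0, 0, -0.1, 0], [0, 0, -0.15, 0], [0, 0, -0.2, 0], [0, 0, -0.2, 0]],
  ],
  jaw=0.71,
)

```text
time_s: 14.05
eef_pos: [0.6766, 0.0313, 0.2373]
eef_rot: [0.003, 0.699, 0.715, 0.002]
wrist_force: [0.8, 0.4, 1.5]
opening: 0.288
grasp_force: 0.0
```

```bash
cat >> h.py <<'E'
def laps():
    for n in("top","side"):
        im,X=cam(n);hs=cv2.cvtColor(im,cv2.COLOR_RGB2HSV)
        m=(X[...,2]>.01)&(X[...,2]<.075)&(X[...,0]>.25)&(X[...,0]<.68)&(X[...,1]<-.12)&(X[...,1]>-.43)
        m=cv2.morphologyEx(m.astype(np.uint8),cv2.MORPH_OPEN,np.ones((2,2)))
        k,l,s,c=cv2.connectedComponentsWithStats(m)
        for i in range(1,k):
            if s[i,4]<60: continue
            Q=X[l==i];zt=np.percentile(Q[:,2],98);P=Q[Q[:,2]>zt-.008];r=cv2.minAreaRect(P[:,:2].astype(np.float32))
            o=(hs[l==i][:,0]<18)&(hs[l==i][:,1]>120)
            print(n,c[i].round(),s[i,4],"ztop %.3f"%zt,"rect",np.round(r[0],4),np.round(r[1],3),round(r[2],1),"orange",o.sum(),Q[o].mean(0).round(3) if o.any() else "")
E
python3 - <<'E'
from h import *
laps()
plan((.6,.0,.25,1),(.45,-.25,.15,1))
im,X=cam('side');hs=cv2.cvtColor(im,cv2.COLOR_RGB2HSV)
# pockets: light parts z~.045..0.052
m=(X[...,0]>.49)&(X[...,0]<.61)&(X[...,1]>0)&(X[...,1]<.25)&(X[...,2]>.03)&(X[...,2]<.06)&(hs[...,1]<60)
P=X[m];print(m.sum(),P.min(0),P.max(0),cv2.minAreaRect(P[:,:2].astype(np.float32)))
im,X=cam('top');hs=cv2.cvtColor(im,cv2.COLOR_RGB2HSV)
m=(X[...,0]>.49)&(X[...,0]<.61)&(X[...,1]>0)&(X[...,1]<.25)&(X[...,2]>.038)&(X[...,2]<.06)&(hs[...,1]<60)
P=X[m];print(m.sum(),P.min(0),P.max(0),cv2.minAreaRect(P[:,:2].astype(np.float32)));save('t4.png',im,(195,120,345,240),5)
E
```

```text
top [400. 155.] 167 ztop nan rect [0. 0.] [0. 0.] 0.0 orange 1 [ 0.655 -0.282  0.001]
top [438. 196.] 278 ztop nan rect [0. 0.] [0. 0.] 0.0 orange 66 [nan nan nan]
top [396. 228.] 251 ztop 0.058 rect [ 0.4731 -0.2324] [0.021 0.056] 72.4 orange 0 
top [419. 265.] 287 ztop 0.058 rect [ 0.3771 -0.288 ] [0.022 0.055] 83.3 orange 79 [ 0.381 -0.278  0.045]
top [359. 261.] 62 ztop 0.018 rect [ 0.3882 -0.1401] [0.035 0.01 ] 81.9 orange 4 [ 0.381 -0.137  0.002]
side [390. 269.] 124 ztop nan rect [0. 0.] [0. 0.] 0.0 orange 5 [ 0.679 -0.272  0.   ]
side [323. 278.] 336 ztop nan rect [0. 0.] [0. 0.] 0.0 orange 254 [nan nan nan]
side [368. 299.] 364 ztop nan rect [0. 0.] [0. 0.] 0.0 orange 5 [ 0.551 -0.343  0.039]
side [296. 301.] 368 ztop 0.056 rect [ 0.3767 -0.2924] [0.021 0.057] 86.8 orange 4 [ 0.373 -0.299  0.031]
t 14.15 pos [0.6748 0.0315 0.2326] psi 1.36 q6 -0.15 op 0.289 F [-0.6  0.4  0.4] grip 0.0
[-0.0742, -0.1886, -0.0438, np.float64(0.002)] rows>= 2.0
[-0.6901, -0.5788, 0.2056, np.float64(0.002)] rows>= 8.9
896 [0.49342027 0.00991067 0.03006062] [0.58850256 0.22933996 0.05569667] ((0.5407065749168396, 0.12014665454626083), (0.0943041667342186, 0.21946175396442413), 1.0377023220062256)
93 [0.51420096 0.01547515 0.03879077] [0.54606904 0.03886287 0.05449896] ((0.5302709937095642, 0.02733539417386055), (0.03201405331492424, 0.02321782335639), 1.0843106508255005)
```

View pics/t4.png

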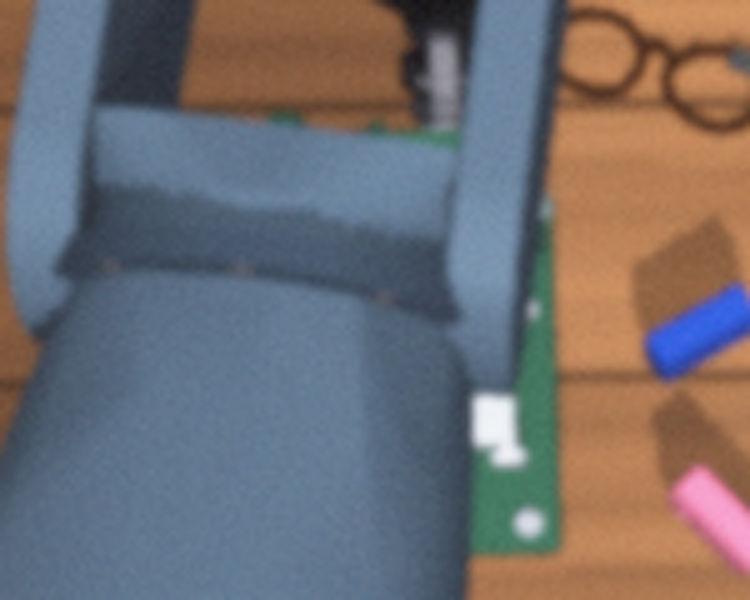

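The arm hides the press in this view, so I'll measure the pockets later. Now I tip lap B (top px 396,227) onto its back by pushing its orange face near the top edge with shut fingers.

```bash
python3 -c "
from h import *
plan((.461,-.272,.232,72.4),(.461,-.272,.1,72.4))"
```

```text
t 14.25 pos [0.6735 0.0315 0.2301] psi 1.36 q6 -0.15 op 0.287 F [-0.5 -1.1 -1.8] grip 0.0
[-0.746, -0.5491, -0.0037, np.float64(-0.3947)] rows>= 9.9
[-0.7462, -0.5483, 0.3263, np.float64(-0.3947)] rows>= 9.9
```

Emit:
drive_tool(
  plan=[
    [[-0.746, -0.549, -0.02, -0.395], [-0.746, -0.549, -0.02, -0.395], [-0.746, -0.549, -0.02, -0.395], [-0.746, -0.549, -0.02, -0.395], [-0.746, -0.549, -0.02, -0.395], [-0.746, -0.549, -0.02, -0.395], [-0.746, -0.549, 0.1, -0.395], [-0.746, -0.549, 0.2, -0.395], [-0.746, -0.549, 0.33, -0.395], [-0.746, -0.549, 0.33, -0.395], [-0.746, -0.549, 0.33, -0.395], [-0.746, -0.549, 0.33, -0.395]],
  ],
  jaw=1,
)

```text
time_s: 15.25
eef_pos: [0.4556, -0.2704, 0.0919]
eef_rot: [-0.006, 0.153, 0.988, 0.003]
wrist_force: [-0.9, 1.2, -0.8]
opening: 0.001
grasp_force: 0.0
```

```bash
python3 -c "
from h import *
laps()
plan((.461,-.272,.004,72.4),(.478,-.219,.004,72.4))
im,X=cam('top');hs=cv2.cvtColor(im,cv2.COLOR_RGB2HSV)
m=(X[...,0]>.49)&(X[...,0]<.61)&(X[...,1]>0)&(X[...,1]<.25)&(X[...,2]>.038)&(X[...,2]<.06)&(hs[...,1]<60)
P=X[m];print(m.sum(),P.min(0),P.max(0),cv2.minAreaRect(P[:,:2].astype(np.float32)));save('t5.png',im,(195,120,445,295),3.2);np.savez('t5.npz',X=X,im=im)"
```

```text
top [400. 155.] 171 ztop nan rect [0. 0.] [0. 0.] 0.0 orange 2 [ 0.655 -0.282 -0.001]
top [437. 191.] 112 ztop 0.446 rect [ 0.5048 -0.2259] [0.    0.033] 46.9 orange 63 [ 0.558 -0.323  0.096]
top [396. 228.] 242 ztop nan rect [0. 0.] [0. 0.] 0.0 orange 0 
top [363. 262.] 87 ztop 0.016 rect [ 0.3873 -0.1493] [0.053 0.01 ] 83.7 orange 3 [ 0.381 -0.141  0.003]
side [390. 270.] 118 ztop nan rect [0. 0.] [0. 0.] 0.0 orange 3 [ 0.684 -0.266 -0.   ]
side [323. 278.] 336 ztop nan rect [0. 0.] [0. 0.] 0.0 orange 259 [ 0.471 -0.244  0.033]
side [368. 299.] 358 ztop 0.057 rect [ 0.556  -0.3501] [0.023 0.053] 67.1 orange 11 [ 0.553 -0.352  0.038]
side [296. 301.] 368 ztop nan rect [0. 0.] [0. 0.] 0.0 orange 3 [ 0.381 -0.3    0.029]
t 15.35 pos [ 0.4603 -0.2712  0.0977] psi 72.29 q6 -2.02 op 0.003 F [-0.1 -0.1  1.7] grip 0.0
[-0.0033, -0.002, 0.2343, np.float64(-0.0006)] rows>= 2.2
[-0.0035, 0.1371, 0.2347, np.float64(-0.0006)] rows>= 2.6
1947 [0.49564974 0.0154104  0.03800354] [0.58949339 0.22949992 0.05659043] ((0.5416287183761597, 0.12247103452682495), (0.09237882494926453, 0.21319180727005005), 1.03776216506958)
```

View pics/t5.png

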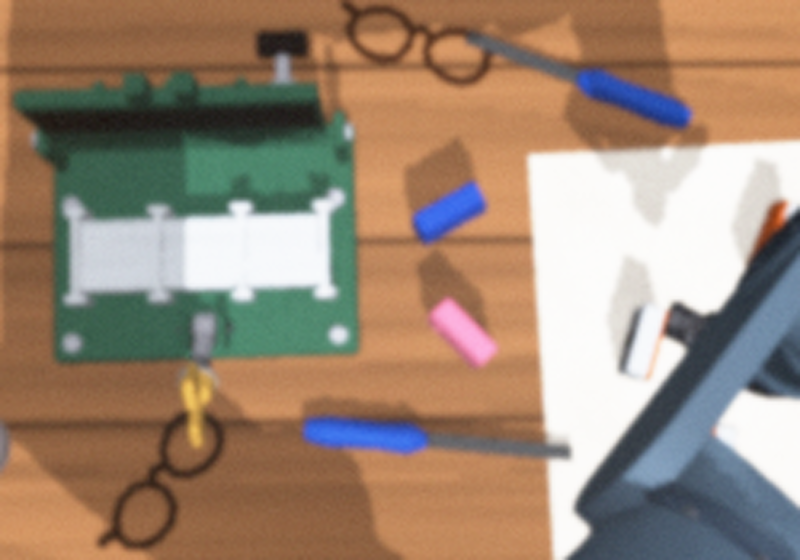

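Run:
```python
from h import *
d=np.load('t5.npz');X,im=d['X'],d['im'];i=ctrl.camera_info('top');K=np.array(i["camera_matrix"]);Rm=np.array(i["R"]);t=np.array(i["t"])
def dep(u,v,z):
    r=Rm.T@np.array([(u-K[0,2])/K[0,0],(v-K[1,2])/K[1,1],1]);c=-Rm.T@t;return c+r*(z-c[2])/r[2]
g=im.astype(float);hs=cv2.cvtColor(im,cv2.COLOR_RGB2HSV);w=((hs[...,1]<70)&(hs[...,2]>110)).astype(np.uint8);w[:, :210]=0;w[:,305:]=0;w[:178]=0;w[218:]=0
print([ (u,''.join(map(str,w[178:218,u]))) for u in (225,232,238,252,262,277,285,291)])
print([ (v,''.join(map(str,w[v,210:305]))) for v in (184,186,200,210,213)])
print(dep(257.2,199.1,.045),dep(257.2,199.1,.05))
print('floor z',np.median(X[195:205,225:240,2]),np.median(X[195:205,252:265,2]),'bench',np.median(X[150:160,330:340,2]), 'base18',np.median(X[185:200,300:304,2]))
# base plate edges
m=(hs[...,0]>65)&(hs[...,0]<95)&(hs[...,1]>90)
for v in(205,210,222): 
    u=np.where(m[v,200:320])[0]+200; print(v,u.min(),u.max(),dep(u.min()-.5,v,.018)[:2],dep(u.max()+.5,v,.018)[:2])
for u in(220,240,280,295):
    v=np.where(m[180:250,u])[0]+180; print(u,v.max(),dep(u,v.max()+.5,.018)[:2])
```

```text
[(225, '0000000000111111111111111111111111000000'), (232, '0000000000111111111111111111111111000000'), (238, '0000000001111111111111111111111111000000'), (252, '0000000001111111111111111111111111000000'), (262, '0000000011111111111111111111111111000000'), (277, '0000000011111111111111111111111110000000'), (285, '0000000011111111111111111111111110000000'), (291, '0000011111111111111111111111111110000000')]
[(184, '00001111111100000000000000000011111111100000000000000000111111111000000000000000011111111111000'), (186, '00001111111110000000000000000011111111110000000010111111111111111111111111111111111111111100000'), (200, '00000011111111111111111111111111111111111111111111111111111111111111111111111111111111111000000'), (210, '00000011111111111111111111111111111111111111111111111111111111111111111111111111111111111110000'), (213, '00001111111111000000000000000011111111100000000000000000011111111000000000000000000111111100000')]
[0.54931069 0.12258108 0.045     ] [0.54867694 0.12189085 0.05      ]
floor z 0.045750328668082395 nan bench nan base18 0.018498076003259728
205 213 304 [0.53840277 0.24303605] [0.53574435 0.00208197]
210 214 304 [0.52520341 0.24019063] [0.52252217 0.00218384]
222 215 305 [0.49371556 0.23702799] [ 4.90911471e-01 -1.90449593e-04]
220 223 [0.48962855 0.22268338]
240 230 [0.47075418 0.17052046]
280 229 [0.47209196 0.06649784]
295 228 [0.47422726 0.02736746]
```

Emit:
drive_tool(
  plan=[
    [[0, 0, 0.08, 0], [0, 0, 0.16, 0], [0, 0, 0.234, 0], [0, 0, 0.234, 0], [0, 0, 0.234, 0], [0, 0.015, 0.234, 0], [0, 0.03, 0.234, 0], [0, 0.04, 0.234, 0], [0, 0.05, 0.234, 0], [0, 0.06, 0.234, 0], [0, 0.07, 0.234, 0], [0, 0.08, 0.234, 0]],
  ],
)

```text
time_s: 16.4
eef_pos: [0.4725, -0.2431, 0.008]
eef_rot: [0.001, 0.152, 0.988, -0.002]
wrist_force: [-5.7, -3.8, 17.0]
opening: -0.0
grasp_force: 8.2
```

Emit:
drive_tool(
  plan=[
    [[0, 0.01, 0, 0], [0, 0.02, 0, 0], [0, 0.03, 0, 0], [0, 0.035, 0, 0], [0, 0.035, 0, 0], [0, 0.035, 0, 0], [0, 0.035, 0, 0], [0, 0, -0.1, 0], [0, -0.05, -0.2, 0]],
  ],
)

```text
time_s: 17.15
eef_pos: [0.4644, -0.2565, 0.0819]
eef_rot: [-0.002, 0.152, 0.988, 0.002]
wrist_force: [1.7, -1.2, 0.7]
opening: 0.003
grasp_force: 0.0
```

```bash
python3 -c "
from h import *
laps()
plan((.5736,-.308,.1,66.5),(.575,-.307,.004,66.5))"
```

```text
top [400. 155.] 168 ztop nan rect [0. 0.] [0. 0.] 0.0 orange 0 
top [381. 224.] 458 ztop nan rect [0. 0.] [0. 0.] 0.0 orange 368 [nan nan nan]
top [421. 258.] 91 ztop nan rect [0. 0.] [0. 0.] 0.0 orange 13 [ 0.401 -0.28   0.048]
top [363. 261.] 87 ztop 0.474 rect [ 0.3943 -0.1136] [0.    0.002] 43.4 orange 1 [ 0.379 -0.15  -0.   ]
side [390. 269.] 120 ztop 0.027 rect [ 0.672  -0.2548] [0.065 0.018] 67.3 orange 3 [ 0.683 -0.268  0.001]
side [323. 272.] 323 ztop nan rect [0. 0.] [0. 0.] 0.0 orange 249 [nan nan nan]
side [368. 299.] 363 ztop nan rect [0. 0.] [0. 0.] 0.0 orange 4 [ 0.553 -0.344  0.047]
side [296. 301.] 370 ztop 0.056 rect [ 0.3774 -0.2911] [0.023 0.057] 85.1 orange 4 [ 0.377 -0.298  0.023]
t 17.25 pos [ 0.4696 -0.2641  0.0894] psi 72.38 q6 -2.0 op 0.001 F [ 0.2 -0.6 -0. ] grip 0.0
[-0.2814, -0.026, -0.0232, np.float64(0.0327)] rows>= 2.7
[-0.2813, -0.0211, 0.2168, np.float64(0.0327)] rows>= 3.4
```

Emit:
drive_tool(
  plan=[
    [[-0.281, -0.022, 0, 0.0327], [-0.281, -0.022, 0, 0.0327], [-0.281, -0.022, 0, 0.0327], [-0.281, -0.022, 0, 0.0327], [-0.281, -0.022, 0.1, 0.0327], [-0.281, -0.022, 0.19, 0.0327], [-0.281, -0.022, 0.215, 0.0327], [-0.281, -0.022, 0.215, 0.0327], [-0.281, -0.04, 0.215, 0.0327], [-0.281, -0.055, 0.215, 0.0327], [-0.281, -0.065, 0.215, 0.0327], [-0.281, -0.075, 0.215, 0.0327]],
  ],
)

```text
time_s: 18.25
eef_pos: [0.5652, -0.3236, -0.0007]
eef_rot: [0.002, 0.203, 0.979, -0.001]
wrist_force: [0.8, -0.1, -0.5]
opening: -0.002
grasp_force: 0.0
```

Emit:
drive_tool(
  plan=[
    [[0, -0.01, 0, 0], [0, -0.02, 0, 0], [0, -0.03, 0, 0], [0, -0.04, 0, 0], [0, -0.05, 0, 0], [0, -0.06, 0, 0], [0, -0.06, 0, 0], [0, -0.06, 0, 0], [0, -0.02, -0.1, 0], [0, 0, -0.2, 0], [0, 0, -0.2, 0]],
  ],
)

```text
time_s: 19.17
eef_pos: [0.5693, -0.324, 0.0864]
eef_rot: [0.006, 0.202, 0.979, -0.003]
wrist_force: [2.0, -1.8, 1.5]
opening: 0.005
grasp_force: 0.0
```

```bash
python3 -c "
from h import *
laps()
plan((.3825,-.247,.1,84.5),(.3825,-.247,.004,84.5))"
```

```text
top [400. 155.] 167 ztop 0.028 rect [ 0.6702 -0.2495] [0.066 0.017] 75.1 orange 1 [ 0.654 -0.282  0.005]
top [381. 224.] 468 ztop nan rect [0. 0.] [0. 0.] 0.0 orange 372 [ 0.487 -0.195  0.023]
top [363. 262.] 85 ztop 0.569 rect [ 0.397  -0.0995] [0.    0.002] 45.5 orange 3 [ 0.381 -0.133  0.002]
side [390. 269.] 117 ztop 0.028 rect [ 0.6729 -0.2557] [0.064 0.02 ] 67.6 orange 3 [ 0.685 -0.264 -0.001]
side [323. 272.] 323 ztop 0.027 rect [ 0.4858 -0.2012] [0.053 0.054] 71.0 orange 250 [ 0.486 -0.202  0.022]
side [296. 301.] 366 ztop nan rect [0. 0.] [0. 0.] 0.0 orange 2 [ 0.363 -0.298  0.026]
side [367. 314.] 417 ztop nan rect [0. 0.] [0. 0.] 0.0 orange 335 [nan nan nan]
t 19.27 pos [ 0.566  -0.323   0.0802] psi 66.61 q6 -1.86 op -0.003 F [-0.3  0.4 -0.3] grip 0.0
[0.4962, -0.008, -0.0524, np.float64(-0.0994)] rows>= 4.8
[0.4976, -0.0075, 0.1876, np.float64(-0.0994)] rows>= 5.1
```

Emit:
drive_tool(
  plan=[
    [[0.497, -0.0078, 0, -0.0994], [0.497, -0.0078, 0, -0.0994], [0.497, -0.0078, 0, -0.0994], [0.497, -0.0078, 0, -0.0994], [0.497, -0.0078, 0, -0.0994], [0.497, -0.0078, 0, -0.0994], [0.497, -0.0078, 0.06, -0.0994], [0.497, -0.0078, 0.12, -0.0994], [0.497, -0.0078, 0.1876, -0.0994], [0.497, -0.0078, 0.1876, -0.0994], [0.497, -0.025, 0.1876, -0.0994], [0.497, -0.04, 0.1876, -0.0994]],
  ],
)

```text
time_s: 20.27
eef_pos: [0.3753, -0.2579, 0.0021]
eef_rot: [-0.0, 0.048, 0.999, -0.0]
wrist_force: [-1.1, 0.5, 0.5]
opening: 0.001
grasp_force: 0.0
```

Emit:
drive_tool(
  plan=[
    [[0, -0.01, 0, 0], [0, -0.02, 0, 0], [0, -0.03, 0, 0], [0, -0.04, 0, 0], [0, -0.05, 0, 0], [0, -0.06, 0, 0], [0, -0.07, 0, 0], [0, -0.07, 0, 0], [0, -0.07, 0, 0], [0, 0, -0.1, 0], [0, 0, -0.25, 0], [0, 0, -0.35, 0]],
  ],
)

```text
time_s: 21.27
eef_pos: [0.3741, -0.2556, 0.119]
eef_rot: [-0.002, 0.048, 0.999, 0.002]
wrist_force: [0.5, -1.0, 0.6]
opening: 0.002
grasp_force: 0.0
```

```bash
sed -i 's/P=Q\[Q\[:,2\]>zt-.008\]/Q=Q[np.isfinite(Q[:,2])];zt=np.percentile(Q[:,2],90);P=Q[(Q[:,2]>zt-.012)\&(Q[:,2]<zt+.01)]/; s/o=(hs\[l==i\]\[:,0\]<18)&(hs\[l==i\]\[:,1\]>120)/ll=(l==i)\&np.isfinite(X[...,2]);o=(hs[ll][:,0]<18)\&(hs[ll][:,1]>120)/' h.py
python3 -c "
from h import *
laps()
plan((.49,-.2,.1,72-90))"
```

```text
top [400. 155.] 168 ztop 0.027 rect [ 0.6691 -0.247 ] [0.071 0.02 ] 80.9 orange 1 [ 0.656 -0.283 -0.002]
top [449. 202.] 473 ztop 0.026 rect [ 0.5403 -0.3806] [0.054 0.056] 66.3 orange 420 [ 0.542 -0.382  0.022]
top [381. 224.] 461 ztop 0.026 rect [ 0.4846 -0.1958] [0.052 0.056] 72.2 orange 370 [ 0.487 -0.195  0.023]
top [364. 262.] 84 ztop 0.015 rect [ 0.3861 -0.1523] [0.053 0.011] 83.6 orange 2 [ 0.381 -0.14   0.002]
side [390. 269.] 116 ztop 0.026 rect [ 0.6735 -0.2549] [0.062 0.021] 67.4 orange 3 [ 0.688 -0.261  0.001]
side [323. 272.] 322 ztop 0.026 rect [ 0.4863 -0.1998] [0.056 0.054] 70.8 orange 250 [ 0.486 -0.202  0.022]
side [367. 314.] 412 ztop 0.025 rect [ 0.541  -0.3844] [0.055 0.055] 65.0 orange 333 [ 0.541 -0.386  0.022]
side [299. 317.] 419 ztop 0.026 rect [ 0.3728 -0.3324] [0.053 0.056] 84.4 orange 331 [ 0.374 -0.333  0.023]
t 21.37 pos [ 0.3789 -0.2615  0.1261] psi 84.52 q6 -2.34 op -0.002 F [ 0.5 -0.3  0.7] grip 0.0
[-0.2611, 0.1803, 0.066, np.float64(0.5695)] rows>= 14.3
```

All three laps lie flat, orange face up. Now I pick B.

Emit:
drive_tool(
  plan=[
    [[-0.25, 0.17, 0, 0.47], [-0.25, 0.17, 0, 0.47], [-0.25, 0.17, 0, 0.47], [-0.25, 0.17, 0, 0.47], [-0.25, 0.17, 0, 0.47], [-0.25, 0.17, 0, 0.47], [-0.25, 0.17, 0, 0.47], [-0.25, 0.17, 0, 0.47], [-0.25, 0.17, 0, 0.47], [-0.25, 0.17, 0, 0.47], [-0.25, 0.17, 0, 0.47], [-0.25, 0.17, 0, 0.47]],
  ],
  jaw=0.12,
)

```text
time_s: 22.37
eef_pos: [0.4813, -0.1998, 0.1188]
eef_rot: [-0.0, 0.702, 0.712, -0.0]
wrist_force: [-1.2, -1.0, -0.2]
opening: 0.885
grasp_force: 0.0
```

```bash
python3 -c "
from h import *
plan((.4865,-.196,.05,-18),(.4865,-.196,-.033,-18))"
```

```text
t 22.37 pos [ 0.4813 -0.1998  0.1188] psi 0.82 q6 -0.64 op 0.885 F [-1.2 -1.  -0.2] grip 0.0
[0.0094, 0.0132, 0.172, np.float64(0.1046)] rows>= 2.6
[0.0093, 0.0133, 0.3795, np.float64(0.1046)] rows>= 3.6
```

Emit:
drive_tool(
  plan=[
    [[0.009, 0.013, 0.05, 0.1046], [0.009, 0.013, 0.1, 0.1046], [0.009, 0.013, 0.15, 0.1046], [0.009, 0.013, 0.18, 0.1046], [0.009, 0.013, 0.18, 0.1046], [0.009, 0.013, 0.18, 0.1046], [0.009, 0.013, 0.18, 0.1046], [0.009, 0.013, 0.18, 0.1046]],
  ],
)

```text
time_s: 23.03
eef_pos: [0.4875, -0.1967, 0.0484]
eef_rot: [0.001, 0.807, 0.591, 0.0]
wrist_force: [-0.9, -0.6, -0.2]
opening: 0.88
grasp_force: 0.0
```

```bash
python3 -c "
from h import *
laps();plan((.4865,-.196,-.033,-18),(.4865,-.196,-.037,-18))
for n in('side','top'):
    im,X=cam(n);m=(abs(X[...,0]-.4865)<.07)&(abs(X[...,1]+.196)<.05)&(X[...,2]>.04);P=X[m];P=P[np.isfinite(P[:,2])];print(n,np.sort(P[:,2])[:10].round(3))"
```

```text
top [400. 155.] 162 ztop 0.025 rect [ 0.6694 -0.2484] [0.068 0.02 ] 80.2 orange 1 [ 0.656 -0.283 -0.002]
top [452. 196.] 179 ztop 0.027 rect [ 0.5552 -0.3873] [0.053 0.024] 65.2 orange 170 [ 0.555 -0.387  0.026]
top [439. 269.] 160 ztop 0.025 rect [ 0.3667 -0.3485] [0.024 0.056] 63.2 orange 98 [ 0.366 -0.343  0.023]
side [390. 269.] 120 ztop 0.026 rect [ 0.6734 -0.2549] [0.07  0.021] 68.2 orange 3 [ 0.684 -0.266 -0.   ]
side [323. 272.] 320 ztop 0.025 rect [ 0.4861 -0.2004] [0.054 0.054] 70.8 orange 245 [ 0.485 -0.202  0.022]
side [367. 314.] 412 ztop 0.025 rect [ 0.5413 -0.3848] [0.053 0.056] 66.9 orange 336 [ 0.54  -0.386  0.022]
side [300. 317.] 419 ztop 0.025 rect [ 0.3733 -0.3307] [0.055 0.057] 83.4 orange 335 [ 0.374 -0.333  0.022]
t 23.13 pos [ 0.4873 -0.1966  0.0482] psi -17.62 q6 -0.3 op 0.879 F [0.5 0.2 0.2] grip 0.0
[0.0009, -0.0028, 0.2031, np.float64(0.0021)] rows>= 1.9
[0.0009, -0.0028, 0.2131, np.float64(0.0021)] rows>= 2.0
side [0.098 0.099 0.1   0.101 0.101 0.102 0.103 0.104 0.105 0.105]
top [0.102 0.107 0.114 0.118 0.123 0.135 0.136 0.138 0.14  0.14 ]
```

Emit:
drive_tool(
  plan=[
    [[0.001, -0.0028, 0.05, 0], [0.001, -0.0028, 0.1, 0], [0.001, -0.0028, 0.15, 0], [0.001, -0.0028, 0.19, 0], [0.001, -0.0028, 0.21, 0], [0.001, -0.0028, 0.22, 0], [0.001, -0.0028, 0.22, 0], [0.001, -0.0028, 0.22, 0]],
  ],
)

```text
time_s: 23.9
eef_pos: [0.4862, -0.1957, -0.0402]
eef_rot: [0.001, 0.807, 0.59, 0.0]
wrist_force: [0.5, -0.3, 0.9]
opening: 0.881
grasp_force: 0.0
```

Emit:
drive_tool(
  plan=[
    [[0, 0, 0, 0], [0, 0, 0, 0], [0, 0, 0, 0], [0, 0, 0, 0], [0, 0, 0, 0], [0, 0, 0, 0], [0, 0, 0, 0]],
  ],
  jaw=1,
)

```text
time_s: 24.48
eef_pos: [0.4867, -0.196, -0.0395]
eef_rot: [0.001, 0.807, 0.59, 0.0]
wrist_force: [0.6, 0.3, 6.5]
opening: 0.669
grasp_force: 65.2
```

```bash
python3 -c "
from h import *
plan((.4865,-.196,.12,-18))"
```

```text
t 24.48 pos [ 0.4867 -0.196  -0.0395] psi -17.65 q6 -0.3 op 0.669 F [0.6 0.3 6.5] grip 65.2
[-0.0004, 0.0005, -0.3988, np.float64(0.002)] rows>= 3.8
```

Emit:
drive_tool(
  plan=[
    [[0, 0, -0.03, 0], [0, 0, -0.1, 0], [0, 0, -0.2, 0], [0, 0, -0.3, 0], [0, 0, -0.4, 0], [0, 0, -0.4, 0], [0, 0, -0.4, 0]],
  ],
)

```text
time_s: 25.07
eef_pos: [0.4874, -0.1965, 0.1226]
eef_rot: [0.003, 0.807, 0.59, 0.001]
wrist_force: [-0.8, 0.0, -2.5]
opening: 0.666
grasp_force: 65.1
```

```bash
python3 -c "
from h import *
plan((.5487,.1885,.1,1.1))
im,X=cam('side');hs=cv2.cvtColor(im,cv2.COLOR_RGB2HSV)
m=(hs[...,0]<18)&(hs[...,1]>140)&(X[...,2]>.08)&(X[...,2]<.3)&(abs(X[...,0]-.49)<.1)&(abs(X[...,1]+.2)<.1);print(m.sum(),X[m].mean(0))"
```

```text
t 25.07 pos [ 0.4874 -0.1965  0.1226] psi -17.65 q6 -0.3 op 0.666 F [-0.8  0.  -2.5] grip 65.1
[0.9637, -0.146, 0.0536, np.float64(-0.1041)] rows>= 9.4
291 [ 0.48642247 -0.20135943  0.18472141]
```

Held level (orange at z ≈ 0.185). Carry it to pocket2.

Emit:
drive_tool(
  plan=[
    [[0.08, -0.012, 0, -0.01], [0.17, -0.026, 0, -0.02], [0.26, -0.04, 0, -0.03], [0.35, -0.053, 0, -0.04], [0.44, -0.067, 0, -0.05], [0.53, -0.08, 0, -0.06], [0.62, -0.094, 0, -0.07], [0.71, -0.107, 0, -0.08], [0.8, -0.12, 0, -0.09], [0.88, -0.134, 0, -0.1], [0.94, -0.142, 0.02, -0.104], [0.9637, -0.146, 0.04, -0.104]],
  ],
)

```text
time_s: 26.12
eef_pos: [0.5453, 0.1929, 0.1007]
eef_rot: [-0.001, 0.699, 0.715, -0.001]
wrist_force: [-0.7, -1.4, -2.8]
opening: 0.667
grasp_force: 64.8
```

Emit:
drive_tool(
  plan=[
    [[0, 0, 0, 0], [0, 0, 0, 0], [0, 0, 0, 0], [0, 0, 0, 0], [0, 0, 0, 0]],
  ],
)

```text
time_s: 26.53
eef_pos: [0.5471, 0.1885, 0.1033]
eef_rot: [0.0, 0.701, 0.713, 0.0]
wrist_force: [-0.2, 0.6, -1.6]
opening: 0.668
grasp_force: 64.8
```

```bash
python3 -c "
from h import *
plan((.5487,.1885,.03,1.1),(.5487,.1885,.008,1.1))
im,X=cam('side');hs=cv2.cvtColor(im,cv2.COLOR_RGB2HSV)
m=(hs[...,0]<18)&(hs[...,1]>140)&(X[...,2]>.08)&(X[...,2]<.3)&(abs(X[...,0]-.55)<.1)&(abs(X[...,1]-.19)<.1);print(m.sum(),X[m].mean(0))"
```

```text
t 26.53 pos [0.5471 0.1885 0.1033] psi 0.96 q6 0.11 op 0.668 F [-0.2  0.6 -1.6] grip 64.8
[-0.0, 0.0039, 0.1834, np.float64(-0.0008)] rows>= 1.8
[0.0, 0.0039, 0.2384, np.float64(-0.0008)] rows>= 2.3
173 [0.55731047 0.18135026 0.16575849]
```

Emit:
drive_tool(
  plan=[
    [[0, 0.004, 0.05, 0], [0, 0.004, 0.1, 0], [0, 0.004, 0.15, 0], [0, 0.004, 0.18, 0], [0, 0.004, 0.2, 0], [0, 0.004, 0.22, 0], [0, 0.004, 0.235, 0], [0, 0.004, 0.241, 0], [0, 0.004, 0.241, 0], [0, 0.004, 0.241, 0]],
  ],
)

```text
time_s: 27.42
eef_pos: [0.549, 0.1899, 0.0072]
eef_rot: [0.0, 0.7, 0.714, 0.0]
wrist_force: [-0.2, -0.1, -2.2]
opening: 0.671
grasp_force: 64.8
```

Emit:
drive_tool(
  plan=[
    [[0, 0, 0, 0], [0, 0, 0, 0], [0, 0, 0, 0], [0, 0, 0, 0], [0, 0, -0.05, 0], [0, 0, -0.12, 0], [0, 0, -0.2, 0], [0, 0, -0.27, 0], [0, 0, -0.27, 0], [0, 0, -0.27, 0]],
  ],
  jaw=0.2,
)

```text
time_s: 28.25
eef_pos: [0.5503, 0.1901, 0.1172]
eef_rot: [0.002, 0.7, 0.714, 0.002]
wrist_force: [-0.2, 0.5, -0.2]
opening: 0.806
grasp_force: 0.0
```

```bash
python3 -c "
from h import *
plan((.54,-.38,.1,-24.3))
im,X=cam('side');hs=cv2.cvtColor(im,cv2.COLOR_RGB2HSV)
m=(hs[...,0]<18)&(hs[...,1]>140)&(X[...,2]>.055)&(X[...,2]<.1)&(abs(X[...,0]-.55)<.1)&(abs(X[...,1]-.19)<.1);P=X[m];print(m.sum(),P.mean(0),cv2.minAreaRect(P[:,:2].astype(np.float32)),P.min(0),P.max(0));print(np.linalg.lstsq(np.c_[P[:,:2],np.ones(len(P))],P[:,2],rcond=None)[0]);laps()"
```

```text
t 28.25 pos [0.5503 0.1901 0.1172] psi 1.07 q6 0.11 op 0.806 F [-0.2  0.5 -0.2] grip 0.0
[-1.4244, -0.0526, 0.042, np.float64(0.141)] rows>= 13.7
153 [0.54873288 0.18477496 0.0673111 ] ((0.5487594604492188, 0.18820685148239136), (0.05824152007699013, 0.06077573448419571), 6.52275276184082) [0.51986171 0.15822324 0.06093752] [0.57790378 0.22091678 0.07211945]
[-0.0059919   0.01021945  0.06871075]
top [400. 155.] 171 ztop 0.027 rect [ 0.6713 -0.2471] [0.07  0.019] 75.0 orange 1 [ 0.655 -0.283  0.   ]
top [449. 202.] 474 ztop 0.026 rect [ 0.5404 -0.38  ] [0.053 0.057] 64.8 orange 421 [ 0.542 -0.382  0.022]
top [432. 266.] 487 ztop 0.026 rect [ 0.3728 -0.3273] [0.054 0.055] 83.8 orange 401 [ 0.375 -0.326  0.023]
top [364. 262.] 91 ztop 0.015 rect [ 0.3866 -0.1492] [0.052 0.012] 85.2 orange 5 [ 0.381 -0.136  0.   ]
side [390. 270.] 126 ztop 0.025 rect [ 0.6736 -0.2541] [0.065 0.021] 68.2 orange 6 [ 0.678 -0.269  0.001]
side [367. 314.] 416 ztop 0.026 rect [ 0.5409 -0.3843] [0.055 0.055] 64.4 orange 338 [ 0.54  -0.387  0.023]
side [300. 317.] 413 ztop 0.025 rect [ 0.3733 -0.3307] [0.055 0.057] 86.7 orange 329 [ 0.374 -0.333  0.022]
```

Emit:
drive_tool(
  plan=[
    [[-0.95, 0, 0, 0.1], [-0.95, 0, 0, 0.1], [-0.95, 0, 0, 0.1], [-0.95, 0, 0, 0.1], [-0.95, 0, 0, 0.1], [-0.95, 0, 0, 0.1], [-0.95, 0, 0, 0.1], [-0.95, 0, 0, 0.1], [-0.95, 0, 0, 0.1], [-0.95, 0, 0, 0.1], [-0.95, 0, 0, 0.1], [-0.95, 0, 0, 0.1]],
  ],
  jaw=0.12,
)

```text
time_s: 29.4
eef_pos: [0.5544, -0.1895, 0.113]
eef_rot: [-0.002, 0.804, 0.595, -0.0]
wrist_force: [-0.4, 0.2, 0.8]
opening: 0.877
grasp_force: 0.0
```

```bash
python3 -c "
from h import *
plan((.541,-.381,.05,-24.5))"
```

```text
t 29.4 pos [ 0.5544 -0.1895  0.113 ] psi -17.01 q6 -0.24 op 0.877 F [-0.4  0.2  0.8] grip 0.0
[-0.4679, 0.1085, 0.1566, np.float64(0.0416)] rows>= 4.8
```

Emit:
drive_tool(
  plan=[
    [[-0.4679, 0.1085, 0, 0.0416], [-0.4679, 0.1085, 0, 0.0416], [-0.4679, 0.1085, 0, 0.0416], [-0.4679, 0.1085, 0, 0.0416], [-0.4679, 0.1085, 0, 0.0416], [-0.4679, 0.1085, 0.1, 0.0416], [-0.4679, 0.1085, 0.157, 0.0416], [-0.4679, 0.1085, 0.157, 0.0416], [-0.4679, 0.1085, 0.157, 0.0416], [-0.4679, 0.1085, 0.157, 0.0416], [-0.4679, 0.1085, 0.157, 0.0416]],
  ],
)

```text
time_s: 30.32
eef_pos: [0.5442, -0.3818, 0.0543]
eef_rot: [0.002, 0.84, 0.542, 0.0]
wrist_force: [-0.1, 1.0, -0.3]
opening: 0.878
grasp_force: 0.0
```

```bash
python3 -c "
from h import *
laps();plan((.541,-.381,-.04,-24.5))"
```

```text
top [400. 155.] 170 ztop 0.026 rect [ 0.6726 -0.2479] [0.07 0.02] 72.3 orange 0 
top [445. 199.] 199 ztop 0.428 rect [ 0.495  -0.2467] [0.001 0.038] 44.3 orange 180 [ 0.544 -0.352  0.075]
top [362. 262.] 87 ztop 0.015 rect [ 0.3861 -0.148 ] [0.051 0.012] 82.9 orange 3 [ 0.381 -0.141  0.002]
side [367. 314.] 410 ztop 0.025 rect [ 0.5407 -0.3846] [0.053 0.055] 64.4 orange 330 [ 0.541 -0.387  0.022]
side [300. 317.] 412 ztop 0.025 rect [ 0.3732 -0.3319] [0.053 0.058] 86.9 orange 332 [ 0.374 -0.333  0.022]
t 30.42 pos [ 0.544  -0.3822  0.0542] psi -24.36 q6 -0.37 op 0.882 F [ 0.  -0.4  0.2] grip 0.0
[0.0, -0.0088, 0.2355, np.float64(0.0008)] rows>= 2.3
```

Emit:
drive_tool(
  plan=[
    [[0, -0.0088, 0.05, 0], [0, -0.0088, 0.1, 0], [0, -0.0088, 0.15, 0], [0, -0.0088, 0.19, 0], [0, -0.0088, 0.22, 0], [0, -0.0088, 0.2355, 0], [0, -0.0088, 0.2355, 0], [0, -0.0088, 0.2355, 0]],
  ],
)

```text
time_s: 31.08
eef_pos: [0.5398, -0.3808, -0.0416]
eef_rot: [0.001, 0.841, 0.542, 0.0]
wrist_force: [0.2, -0.6, 0.2]
opening: 0.88
grasp_force: 0.0
```

Emit:
drive_tool(
  plan=[
    [[0, 0, 0, 0], [0, 0, 0, 0], [0, 0, 0, 0], [0, 0, 0, 0], [0, 0, 0, 0], [0, 0, 0, 0], [0, 0, 0, 0]],
  ],
  jaw=1,
)

```text
time_s: 31.67
eef_pos: [0.5405, -0.3816, -0.0403]
eef_rot: [0.002, 0.841, 0.542, 0.0]
wrist_force: [0.1, -0.4, 6.4]
opening: 0.669
grasp_force: 66.4
```

Emit:
drive_tool(
  plan=[
    [[0, 0, -0.03, 0], [0, 0, -0.1, 0], [0, 0, -0.2, 0], [0, 0, -0.3, 0], [0, 0, -0.4, 0], [0, 0, -0.4, 0], [0, 0, -0.4, 0], [0, 0, -0.4, 0]],
  ],
)

```text
time_s: 32.33
eef_pos: [0.5387, -0.3798, 0.1173]
eef_rot: [-0.001, 0.841, 0.542, -0.0]
wrist_force: [-0.4, 0.2, -3.2]
opening: 0.667
grasp_force: 65.8
```

```bash
python3 -c "
from h import *
plan((.551,.1225,.1,1.1))
im,X=cam('side');hs=cv2.cvtColor(im,cv2.COLOR_RGB2HSV)
m=(hs[...,0]<18)&(hs[...,1]>140)&(X[...,2]>.08)&(X[...,2]<.3)&(abs(X[...,0]-.54)<.1)&(abs(X[...,1]+.38)<.1);print(m.sum(),X[m].mean(0))"
```

```text
t 32.33 pos [ 0.5387 -0.3798  0.1173] psi -24.42 q6 -0.37 op 0.667 F [-0.4  0.2 -3.2] grip 65.8
[1.1561, -0.4911, 0.0443, np.float64(-0.1418)] rows>= 12.1
388 [ 0.53793208 -0.38256836  0.18127928]
```

Emit:
drive_tool(
  plan=[
    [[0.04, -0.017, 0, -0.005], [0.12, -0.05, 0, -0.015], [0.21, -0.09, 0, -0.03], [0.3, -0.128, 0, -0.04], [0.39, -0.166, 0, -0.05], [0.48, -0.204, 0, -0.06], [0.57, -0.242, 0, -0.075], [0.66, -0.28, 0, -0.09], [0.75, -0.319, 0, -0.1], [0.84, -0.357, 0, -0.11], [0.92, -0.391, 0, -0.12], [0.98, -0.416, 0, -0.13]],
  ],
)

```text
time_s: 33.38
eef_pos: [0.5474, 0.0486, 0.1151]
eef_rot: [-0.002, 0.712, 0.702, -0.001]
wrist_force: [0.2, -0.1, -2.6]
opening: 0.669
grasp_force: 65.6
```

Emit:
drive_tool(
  plan=[
    [[0, 0, 0, 0], [0, 0, 0, 0], [0, 0, 0, 0]],
  ],
)

```text
time_s: 33.63
eef_pos: [0.5487, 0.0451, 0.116]
eef_rot: [-0.001, 0.713, 0.701, -0.001]
wrist_force: [-0.3, -0.1, -2.4]
opening: 0.663
grasp_force: 65.6
```

```bash
python3 -c "
from h import *
plan((.551,.1225,.1,1.1))"
```

```text
t 33.63 pos [0.5487 0.0451 0.116 ] psi -1.02 q6 -0.12 op 0.663 F [-0.3 -0.1 -2.4] grip 65.6
[0.1935, 0.0025, 0.0401, np.float64(-0.0118)] rows>= 1.9
```

Emit:
drive_tool(
  plan=[
    [[0.06, 0.001, 0, -0.005], [0.12, 0.002, 0.01, -0.01], [0.17, 0.0025, 0.03, -0.0118], [0.1935, 0.0025, 0.05, -0.0118], [0.1935, 0.0025, 0.08, -0.0118], [0.1935, 0.0025, 0.12, -0.0118], [0.1935, 0.0025, 0.16, -0.0118], [0.1935, 0.0025, 0.19, -0.0118], [0.1935, 0.0025, 0.19, -0.0118], [0.1935, 0.0025, 0.19, -0.0118], [0.1935, 0.0025, 0.19, -0.0118], [0.1935, 0.0025, 0.19, -0.0118]],
  ],
)

```text
time_s: 34.63
eef_pos: [0.5533, 0.1223, 0.0427]
eef_rot: [0.001, 0.7, 0.714, 0.001]
wrist_force: [0.5, 0.4, -1.8]
opening: 0.667
grasp_force: 65.5
```

```bash
python3 -c "
from h import *
plan((.5505,.123,.0065,1.1))"
```

```text
t 34.63 pos [0.5533 0.1223 0.0427] psi 1.07 q6 -0.01 op 0.667 F [ 0.5  0.4 -1.8] grip 65.5
[0.0018, -0.007, 0.0905, np.float64(-0.0001)] rows>= 0.9
```

Emit:
drive_tool(
  plan=[
    [[0.0018, -0.007, 0, 0], [0.0018, -0.007, 0.03, 0], [0.0018, -0.007, 0.05, 0], [0.0018, -0.007, 0.07, 0], [0.0018, -0.007, 0.085, 0], [0.0018, -0.007, 0.092, 0], [0.0018, -0.007, 0.092, 0], [0.0018, -0.007, 0.092, 0]],
  ],
)

```text
time_s: 35.3
eef_pos: [0.5493, 0.1234, 0.0047]
eef_rot: [-0.0, 0.7, 0.714, -0.0]
wrist_force: [-2.0, -0.0, 1.4]
opening: 0.666
grasp_force: 66.1
```

Emit:
drive_tool(
  plan=[
    [[0, 0, 0, 0], [0, 0, 0, 0], [0, 0, 0, 0], [0, 0, 0, 0], [0, 0, -0.05, 0], [0, 0, -0.12, 0], [0, 0, -0.2, 0], [0, 0, -0.27, 0], [0, 0, -0.27, 0], [0, 0, -0.27, 0]],
  ],
  jaw=0.2,
)

```text
time_s: 36.13
eef_pos: [0.5513, 0.1234, 0.1151]
eef_rot: [0.002, 0.7, 0.714, 0.002]
wrist_force: [0.1, -0.5, -0.3]
opening: 0.799
grasp_force: 0.0
```

```bash
cat >> h.py <<'E'
def pockets():
    im,X=cam('side');hs=cv2.cvtColor(im,cv2.COLOR_RGB2HSV)
    m=(hs[...,0]<18)&(hs[...,1]>140)&(X[...,2]>.055)&(X[...,2]<.1)&(abs(X[...,0]-.55)<.05)&(abs(X[...,1]-.12)<.12)
    k,l,s,c=cv2.connectedComponentsWithStats(m.astype(np.uint8))
    for i in range(1,k):
        if s[i,4]>30:
            P=X[l==i];print("pocketed",s[i,4],P.mean(0).round(4),P.min(0).round(3),P.max(0).round(3),"slope",np.linalg.lstsq(np.c_[P[:,:2],np.ones(len(P))],P[:,2],rcond=None)[0][:2].round(3))
E
python3 -c "
from h import *
pockets();laps();plan((.3735,-.3285,.1,-5.5))"
```

```text
pocketed 152 [0.5489 0.1849 0.0673] [0.52 0.16 0.06] [0.577 0.223 0.075] slope [-0.011  0.004]
pocketed 161 [0.5489 0.1196 0.0672] [0.522 0.093 0.06 ] [0.577 0.154 0.073] slope [-0.013  0.008]
top [400. 155.] 174 ztop 0.026 rect [ 0.6713 -0.2492] [0.068 0.02 ] 73.5 orange 1 [ 0.655 -0.283 -0.001]
top [433. 266.] 481 ztop 0.026 rect [ 0.3728 -0.3277] [0.054 0.055] 83.5 orange 393 [ 0.375 -0.326  0.023]
top [361. 261.] 80 ztop 0.015 rect [ 0.3862 -0.1464] [0.048 0.012] 84.5 orange 3 [ 0.381 -0.141  0.001]
side [390. 270.] 113 ztop 0.026 rect [ 0.6718 -0.2593] [0.061 0.022] 69.0 orange 3 [ 0.684 -0.266 -0.001]
side [300. 317.] 420 ztop 0.025 rect [ 0.3727 -0.3326] [0.052 0.056] 84.0 orange 333 [ 0.374 -0.333  0.022]
t 36.28 pos [0.5483 0.1233 0.1114] psi 1.1 q6 -0.01 op 0.798 F [ 0.3 -0.4 -0.5] grip 0.0
[-1.121, -0.4586, 0.0297, np.float64(0.0367)] rows>= 11.6
```

Emit:
drive_tool(
  plan=[
    [[-0.98, -0.4, 0, 0.036], [-0.98, -0.4, 0, 0.036], [-0.98, -0.4, 0, 0.036], [-0.98, -0.4, 0, 0.036], [-0.98, -0.4, 0, 0.036], [-0.98, -0.4, 0, 0.036], [-0.98, -0.4, 0, 0.036], [-0.98, -0.4, 0, 0.036], [-0.98, -0.4, 0, 0.036], [-0.98, -0.4, 0, 0.036], [-0.98, -0.4, 0, 0.036], [-0.98, -0.4, 0, 0.036]],
  ],
  jaw=0.12,
)

```text
time_s: 37.28
eef_pos: [0.3953, -0.2734, 0.1116]
eef_rot: [-0.001, 0.741, 0.671, -0.0]
wrist_force: [0.6, 0.7, -1.1]
opening: 0.879
grasp_force: 0.0
```

```bash
python3 -c "
from h import *
plan((.374,-.3285,.05,-6))"
```

```text
t 37.28 pos [ 0.3953 -0.2734  0.1116] psi -5.66 q6 -0.75 op 0.879 F [ 0.6  0.7 -1.1] grip 0.0
[-0.1426, -0.0391, 0.1538, np.float64(0.0019)] rows>= 2.0
```

Emit:
drive_tool(
  plan=[
    [[-0.1426, -0.0391, 0, 0.002], [-0.1426, -0.0391, 0, 0.002], [-0.1426, -0.0391, 0.07, 0.002], [-0.1426, -0.0391, 0.154, 0.002], [-0.1426, -0.0391, 0.154, 0.002], [-0.1426, -0.0391, 0.154, 0.002], [-0.1426, -0.0391, 0.154, 0.002], [-0.1426, -0.0391, 0.154, 0.002]],
  ],
)

```text
time_s: 37.95
eef_pos: [0.3773, -0.3273, 0.053]
eef_rot: [0.001, 0.741, 0.671, -0.0]
wrist_force: [-0.2, -0.8, -0.2]
opening: 0.88
grasp_force: 0.0
```

```bash
python3 -c "
from h import *
laps();plan((.374,-.3285,-.04,-6))"
```

```text
top [400. 155.] 163 ztop 0.026 rect [ 0.671  -0.2486] [0.068 0.019] 73.6 orange 2 [ 0.655 -0.281  0.   ]
top [431. 265.] 380 ztop 0.028 rect [ 0.3731 -0.3261] [0.051 0.055] 83.8 orange 358 [ 0.379 -0.316  0.051]
top [362. 261.] 92 ztop 0.016 rect [ 0.3865 -0.1494] [0.053 0.011] 83.5 orange 1 [ 0.382 -0.124 -0.002]
side [390. 269.] 119 ztop 0.026 rect [ 0.6735 -0.2545] [0.067 0.021] 67.9 orange 2 [ 0.682 -0.27  -0.001]
side [300. 317.] 423 ztop 0.025 rect [ 0.3728 -0.331 ] [0.052 0.056] 84.9 orange 335 [ 0.374 -0.333  0.022]
t 38.05 pos [ 0.3772 -0.3277  0.0531] psi -5.69 q6 -0.85 op 0.877 F [ 0.1  0.2 -0.3] grip 0.0
[-0.0022, -0.0084, 0.2327, np.float64(0.0017)] rows>= 2.2
```

Emit:
drive_tool(
  plan=[
    [[0.0022, -0.0084, 0.05, 0], [0.0022, -0.0084, 0.1, 0], [0.0022, -0.0084, 0.15, 0], [0.0022, -0.0084, 0.19, 0], [0.0022, -0.0084, 0.22, 0], [0.0022, -0.0084, 0.2327, 0], [0.0022, -0.0084, 0.2327, 0], [0.0022, -0.0084, 0.2327, 0]],
  ],
)

```text
time_s: 38.72
eef_pos: [0.3733, -0.3263, -0.041]
eef_rot: [0.001, 0.742, 0.671, -0.0]
wrist_force: [0.0, -0.2, 0.2]
opening: 0.878
grasp_force: 0.0
```

Emit:
drive_tool(
  plan=[
    [[0, 0, 0, 0], [0, 0, 0, 0], [0, 0, 0, 0], [0, 0, 0, 0], [0, 0, 0, 0], [0, 0, 0, 0], [0, 0, 0, 0]],
  ],
  jaw=1,
)

```text
time_s: 39.3
eef_pos: [0.3737, -0.3269, -0.0403]
eef_rot: [0.001, 0.742, 0.671, -0.0]
wrist_force: [-0.1, 2.0, 6.1]
opening: 0.667
grasp_force: 64.9
```

Emit:
drive_tool(
  plan=[
    [[0, 0, -0.03, 0], [0, 0, -0.1, 0], [0, 0, -0.2, 0], [0, 0, -0.3, 0], [0, 0, -0.4, 0], [0, 0, -0.4, 0], [0, 0, -0.4, 0], [0, 0, -0.4, 0]],
  ],
)

```text
time_s: 39.97
eef_pos: [0.3725, -0.3252, 0.1178]
eef_rot: [-0.0, 0.742, 0.671, 0.0]
wrist_force: [-0.4, 0.9, -3.2]
opening: 0.666
grasp_force: 64.9
```

```bash
python3 -c "
from h import *
plan((.5515,.057,.1,1.1))
im,X=cam('side');hs=cv2.cvtColor(im,cv2.COLOR_RGB2HSV)
m=(hs[...,0]<18)&(hs[...,1]>140)&(X[...,2]>.08)&(X[...,2]<.3)&(abs(X[...,0]-.374)<.1)&(abs(X[...,1]+.33)<.1);print(m.sum(),X[m].mean(0))"
```

```text
t 39.97 pos [ 0.3725 -0.3252  0.1178] psi -5.74 q6 -0.86 op 0.666 F [-0.4  0.9 -3.2] grip 64.9
[0.9955, 0.3498, 0.0446, np.float64(-0.038)] rows>= 10.1
395 [ 0.37303451 -0.33068259  0.1808595 ]
```

Emit:
drive_tool(
  plan=[
    [[0.04, 0.014, 0, -0.002], [0.12, 0.042, 0, -0.005], [0.21, 0.074, 0, -0.01], [0.3, 0.105, 0, -0.013], [0.39, 0.137, 0, -0.016], [0.48, 0.168, 0, -0.02], [0.57, 0.2, 0, -0.024], [0.66, 0.231, 0, -0.028], [0.75, 0.263, 0, -0.032], [0.84, 0.294, 0, -0.036], [0.92, 0.323, 0, -0.038], [0.98, 0.344, 0, -0.038]],
  ],
)

```text
time_s: 41.02
eef_pos: [0.5478, 0.0535, 0.1155]
eef_rot: [-0.002, 0.7, 0.714, -0.001]
wrist_force: [0.6, -0.6, -1.6]
opening: 0.664
grasp_force: 64.8
```

Emit:
drive_tool(
  plan=[
    [[0, 0, 0, 0], [0, 0, 0, 0], [0, 0, 0, 0], [0, 0, 0, 0]],
  ],
)

```text
time_s: 41.35
eef_pos: [0.5477, 0.0498, 0.1168]
eef_rot: [-0.001, 0.701, 0.714, -0.001]
wrist_force: [-0.6, -0.4, -2.0]
opening: 0.668
grasp_force: 64.9
```

```bash
python3 -c "
from h import *
plan((.551,.058,.04,1.1))"
```

```text
t 41.35 pos [0.5477 0.0498 0.1168] psi 1.04 q6 -0.14 op 0.668 F [-0.6 -0.4 -2. ] grip 64.9
[0.0204, 0.009, 0.192, np.float64(-0.0003)] rows>= 1.9
```

Emit:
drive_tool(
  plan=[
    [[0.0204, 0.009, 0.02, 0], [0.0204, 0.009, 0.06, 0], [0.0204, 0.009, 0.1, 0], [0.0204, 0.009, 0.14, 0], [0.0204, 0.009, 0.18, 0], [0.0204, 0.009, 0.19, 0], [0.0204, 0.009, 0.19, 0], [0.0204, 0.009, 0.19, 0], [0.0204, 0.009, 0.19, 0]],
  ],
)

```text
time_s: 42.1
eef_pos: [0.5533, 0.0585, 0.0432]
eef_rot: [0.001, 0.7, 0.714, 0.001]
wrist_force: [1.0, -0.8, -1.8]
opening: 0.666
grasp_force: 64.8
```

```bash
python3 -c "
from h import *
plan((.551,.058,.006,1.1))"
```

```text
t 42.1 pos [0.5533 0.0585 0.0432] psi 1.08 q6 -0.13 op 0.666 F [ 1.  -0.8 -1.8] grip 64.8
[-0.0012, -0.006, 0.0931, np.float64(-0.0001)] rows>= 0.9
```

Emit:
drive_tool(
  plan=[
    [[-0.001, -0.006, 0, 0], [-0.001, -0.006, 0.03, 0], [-0.001, -0.006, 0.05, 0], [-0.001, -0.006, 0.07, 0], [-0.001, -0.006, 0.085, 0], [-0.001, -0.006, 0.092, 0], [-0.001, -0.006, 0.092, 0], [-0.001, -0.006, 0.092, 0]],
  ],
)

```text
time_s: 42.77
eef_pos: [0.5499, 0.0584, 0.005]
eef_rot: [-0.0, 0.7, 0.714, -0.0]
wrist_force: [0.2, -0.1, -1.6]
opening: 0.664
grasp_force: 64.9
```

Emit:
drive_tool(
  plan=[
    [[0, 0, 0, 0], [0, 0, 0, 0], [0, 0, 0, 0], [0, 0, 0, 0], [0, 0, -0.05, 0], [0, 0, -0.12, 0], [0, 0, -0.2, 0], [0, 0, -0.27, 0], [0, 0, -0.35, 0], [0, 0, -0.43, 0], [0, 0, -0.43, 0]],
  ],
  jaw=0.2,
)

```text
time_s: 43.68
eef_pos: [0.5544, 0.058, 0.1851]
eef_rot: [0.005, 0.7, 0.714, 0.004]
wrist_force: [1.5, -0.8, -0.2]
opening: 0.804
grasp_force: 0.0
```

```bash
python3 -c "
from h import *
pockets();plan((.7,.03,.19,1))
im,X=cam('side');save('s6.png',im,(230,100,400,240),4.2);np.savez('s6.npz',im=im,X=X)"
```

```text
pocketed 153 [0.5487 0.1848 0.0673] [0.519 0.159 0.06 ] [0.577 0.218 0.073] slope [-0.017 -0.003]
pocketed 159 [0.5497 0.1205 0.0671] [0.522 0.095 0.061] [0.579 0.152 0.075] slope [ 0.001 -0.002]
pocketed 176 [0.5498 0.0528 0.0674] [0.521 0.029 0.06 ] [0.578 0.087 0.075] slope [-0.005 -0.001]
t 43.73 pos [0.553  0.0581 0.182 ] psi 1.11 q6 -0.13 op 0.799 F [-0.3 -0.1 -0.8] grip 0.0
[-0.0773, 0.3663, -0.0168, np.float64(0.0006)] rows>= 3.6
```

View pics/s6.png

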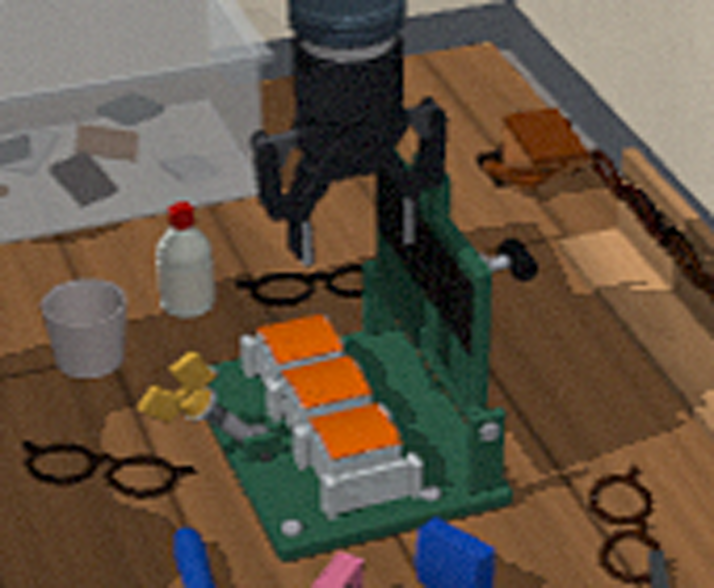

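All three laps are seated flat, orange up (crop (300,338), (325,383), (355,432)), and the leaf stands upright with its handle at (515,258). I'll measure the handle.

```bash
python3 -c "
from h import *
d=np.load('s6.npz');im,X=d['im'],d['X'];v=im.max(-1)
m=(v<45);m[:,:344]=0;m[:,360:]=0;m[:154]=0;m[170:]=0
m&=(abs(X[...,0]-.69)<.06)&(abs(X[...,1]-.04)<.05)
P=X[m];print(m.sum(),P.mean(0),P.min(0),P.max(0),np.percentile(P,[10,90],axis=0))
hs=cv2.cvtColor(im,cv2.COLOR_RGB2HSV);g=(hs[...,0]>65)&(hs[...,0]<95)&(hs[...,1]>80)&(X[...,2]>.09)&(X[...,2]<.25)&(X[...,0]>.58)&(X[...,1]<.016)
P=X[g];print(len(P));f=np.polyfit(P[:,2],P[:,0],1);print('edge',f,np.arctan2(1,-f[0]))"
```

```text
52 [0.67434095 0.03718612 0.20382418] [0.66489695 0.02221286 0.19146785] [0.68481994 0.06077608 0.21051481] [[0.66760252 0.02423445 0.19645155]
 [0.68048828 0.05586933 0.2089312 ]]
524
edge [-0.05285233  0.59853063] 1.5179931230079813
```

Emit:
drive_tool(
  plan=[
    [[0, 0, -0.1, 0], [0, 0, -0.14, 0], [-0.03, 0.1, -0.14, 0], [-0.0725, 0.2, -0.14, 0], [-0.0725, 0.31, -0.14, 0], [-0.0725, 0.31, -0.14, 0], [-0.0725, 0.31, -0.14, 0], [-0.0725, 0.31, -0.14, 0], [-0.0725, 0.31, -0.14, 0], [-0.0725, 0.31, -0.14, 0]],
  ],
  jaw=0.7,
)

```text
time_s: 44.62
eef_pos: [0.6735, 0.0321, 0.234]
eef_rot: [0.0, 0.7, 0.714, 0.0]
wrist_force: [-0.8, -0.5, 0.6]
opening: 0.301
grasp_force: 0.0
```

```bash
python3 -c "
from h import *
plan((.677,.029,.19,1.1),(.677,.029,.151,1.1))"
```

```text
t 44.62 pos [0.6735 0.0321 0.234 ] psi 1.13 q6 -0.15 op 0.301 F [-0.8 -0.5  0.6] grip 0.0
[-0.0079, 0.0086, 0.1099, np.float64(0.0001)] rows>= 1.1
[-0.0079, 0.0085, 0.2074, np.float64(0.0001)] rows>= 2.0
```

Emit:
drive_tool(
  plan=[
    [[-0.008, 0.0086, 0, 0], [-0.008, 0.0086, 0, 0], [-0.008, 0.0086, 0.03, 0], [-0.008, 0.0086, 0.06, 0], [-0.008, 0.0086, 0.09, 0], [-0.008, 0.0086, 0.12, 0], [-0.008, 0.0086, 0.14, 0], [-0.008, 0.0086, 0.16, 0], [-0.008, 0.0086, 0.18, 0], [-0.008, 0.0086, 0.2, 0], [-0.008, 0.0086, 0.207, 0], [-0.008, 0.0086, 0.207, 0]],
  ],
)

```text
time_s: 45.62
eef_pos: [0.6775, 0.0286, 0.1494]
eef_rot: [-0.001, 0.7, 0.714, -0.0]
wrist_force: [-1.2, 0.2, -0.7]
opening: 0.3
grasp_force: 0.0
```

Emit:
drive_tool(
  plan=[
    [[0, 0, 0, 0], [0, 0, 0, 0], [0, 0, 0, 0], [0, 0, 0, 0], [0, 0, 0, 0]],
  ],
  jaw=1,
)

```text
time_s: 46.03
eef_pos: [0.6777, 0.0286, 0.1505]
eef_rot: [-0.0, 0.7, 0.714, -0.0]
wrist_force: [-2.0, -0.3, -3.4]
opening: 0.206
grasp_force: 58.7
```

```bash
python3 -c "
from h import *
o=ctrl.get_obs();p=o['eef_pos'];r=np.hypot(121,36.5)/1000;e0=np.arctan2(36.5,121);e1=np.arccos(-(p[0]-.638)/r);print('leaf',e1-e0)
for a in np.linspace(e1,e0,25)[1:]:
    print([0,round((r*(np.cos(e1)-np.cos(a)))/.4,4),round((r*(np.sin(e1)-np.sin(a)))/.4,4)])
plan()"
```

```text
leaf 1.5976245323987623
[0, np.float64(-0.0202), np.float64(-0.0059)]
[0, np.float64(-0.0407), np.float64(-0.0105)]
[0, np.float64(-0.0615), np.float64(-0.0137)]
[0, np.float64(-0.0824), np.float64(-0.0156)]
[0, np.float64(-0.1035), np.float64(-0.016)]
[0, np.float64(-0.1245), np.float64(-0.015)]
[0, np.float64(-0.1454), np.float64(-0.0127)]
[0, np.float64(-0.166), np.float64(-0.0089)]
[0, np.float64(-0.1864), np.float64(-0.0038)]
[0, np.float64(-0.2064), np.float64(0.0027)]
[0, np.float64(-0.226), np.float64(0.0105)]
[0, np.float64(-0.245), np.float64(0.0195)]
[0, np.float64(-0.2633), np.float64(0.0298)]
[0, np.float64(-0.2809), np.float64(0.0414)]
[0, np.float64(-0.2977), np.float64(0.054)]
[0, np.float64(-0.3136), np.float64(0.0677)]
[0, np.float64(-0.3286), np.float64(0.0825)]
[0, np.float64(-0.3425), np.float64(0.0982)]
[0, np.float64(-0.3554), np.float64(0.1149)]
[0, np.float64(-0.3672), np.float64(0.1323)]
[0, np.float64(-0.3777), np.float64(0.1505)]
[0, np.float64(-0.387), np.float64(0.1693)]
[0, np.float64(-0.3951), np.float64(0.1888)]
[0, np.float64(-0.4018), np.float64(0.2087)]
t 46.03 pos [0.6777 0.0286 0.1505] psi 1.11 q6 -0.15 op 0.206 F [-2.  -0.3 -3.4] grip 58.7
```

Emit:
drive_tool(
  plan=[
    [[0, -0.02, -0.006, 0], [0, -0.041, -0.0105, 0], [0, -0.0615, -0.0137, 0], [0, -0.0825, -0.0156, 0], [0, -0.1035, -0.016, 0], [0, -0.1245, -0.015, 0], [0, -0.1455, -0.0127, 0], [0, -0.166, -0.009, 0], [0, -0.1865, -0.004, 0], [0, -0.2065, 0.0027, 0], [0, -0.226, 0.0105, 0], [0, -0.245, 0.0195, 0]],
  ],
)

```text
time_s: 47.03
eef_pos: [0.5839, 0.0267, 0.1469]
eef_rot: [0.004, 0.7, 0.714, 0.004]
wrist_force: [4.3, 1.9, 7.2]
opening: 0.203
grasp_force: 61.7
```

Emit:
drive_tool(
  plan=[
    [[0, -0.018, 0.01, 0], [0, -0.036, 0.022, 0], [0, -0.053, 0.0345, 0], [0, -0.0685, 0.048, 0], [0, -0.0835, 0.063, 0], [0, -0.0975, 0.0785, 0], [0, -0.11, 0.0955, 0], [0, -0.122, 0.113, 0], [0, -0.1325, 0.131, 0], [0, -0.142, 0.15, 0], [0, -0.15, 0.1695, 0], [0, -0.1568, 0.19, 0]],
  ],
)

```text
time_s: 48.03
eef_pos: [0.5201, 0.0249, 0.0677]
eef_rot: [0.003, 0.7, 0.714, 0.002]
wrist_force: [7.8, -19.1, -1.7]
opening: 0.198
grasp_force: 68.7
```

Emit:
drive_tool(
  plan=[
    [[0, 0, 0.01, 0], [0, 0, 0.015, 0], [0, 0, 0.015, 0], [0, 0, 0.015, 0]],
  ],
)

```text
time_s: 48.37
eef_pos: [0.519, 0.0256, 0.0635]
eef_rot: [0.002, 0.7, 0.715, 0.001]
wrist_force: [-1.0, 2.2, 17.8]
opening: 0.202
grasp_force: 72.7
```

```bash
python3 -c "
from h import *
plan()
im,X=cam('side');save('s7.png',im,(230,100,370,240),4)
hs=cv2.cvtColor(im,cv2.COLOR_RGB2HSV);g=(hs[...,0]>65)&(hs[...,0]<95)&(hs[...,1]>80)&(X[...,0]>.52)&(X[...,0]<.61)&(X[...,1]>.1)&(X[...,1]<.22)&(X[...,2]>.05)&(X[...,2]<.2)
P=X[g];f=np.linalg.lstsq(np.c_[P[:,:2],np.ones(len(P))],P[:,2],rcond=None)[0];print(len(P),f,P.mean(0))"
```

```text
t 48.37 pos [0.519  0.0256 0.0635] psi 1.21 q6 -0.2 op 0.202 F [-1.   2.2 17.8] grip 72.7
62 [-0.00281222 -0.01808281  0.08895687] [0.55740068 0.1352383  0.08494385]
```

Emit:
drive_tool(
  plan=[
    [[0, 0, 0, 0], [0, 0, 0, 0], [0, 0, 0, 0], [0, 0, 0, 0], [0, 0, -0.09, 0], [0, 0, -0.18, 0], [0, 0, -0.26, 0], [0, 0, -0.26, 0], [0, 0, -0.26, 0]],
  ],
  jaw=0.5,
)

```text
time_s: 49.17
eef_pos: [0.5186, 0.0252, 0.1666]
eef_rot: [0.002, 0.7, 0.714, 0.001]
wrist_force: [-0.1, -0.0, -0.6]
opening: 0.503
grasp_force: 0.0
```

```bash
python3 -c "
from h import *
plan((.4155,.1197,.165,91.2))"
```

```text
t 49.17 pos [0.5186 0.0252 0.1666] psi 1.1 q6 -0.2 op 0.503 F [-0.1 -0.  -0.6] grip 0.0
[0.2411, -0.2533, 0.0029, np.float64(-0.5006)] rows>= 12.6
```

Emit:
drive_tool(
  plan=[
    [[0.2411, -0.2533, 0, -0.5], [0.2411, -0.2533, 0, -0.5], [0.2411, -0.2533, 0, -0.5], [0.2411, -0.2533, 0, -0.5], [0.2411, -0.2533, 0, -0.5], [0.2411, -0.2533, 0, -0.5], [0.2411, -0.2533, 0, -0.5], [0.2411, -0.2533, 0, -0.5], [0.2411, -0.2533, 0, -0.5], [0.2411, -0.2533, 0, -0.5], [0.2411, -0.2533, 0, -0.5], [0.2411, -0.2533, 0, -0.5]],
  ],
)

```text
time_s: 50.17
eef_pos: [0.4126, 0.1199, 0.1627]
eef_rot: [-0.002, 0.023, 1.0, -0.0]
wrist_force: [-0.4, 0.0, 0.8]
opening: 0.502
grasp_force: 0.0
```

Emit:
drive_tool(
  plan=[
    [[0, 0, 0, -0.023], [0, 0, 0, -0.023], [0, 0, 0, -0.023], [0, 0, 0, -0.023]],
  ],
)

```text
time_s: 50.5
eef_pos: [0.4135, 0.1199, 0.1638]
eef_rot: [-0.001, -0.009, 1.0, -0.0]
wrist_force: [0.1, 0.0, -0.0]
opening: 0.503
grasp_force: 0.0
```

```bash
python3 -c "
from h import *
plan((.4155,.1197,.0456,91.2))
im,X=cam('side');hs=cv2.cvtColor(im,cv2.COLOR_RGB2HSV)
g=(hs[...,0]>12)&(hs[...,0]<30)&(hs[...,1]>110)&(X[...,2]>.06)&(X[...,2]<.14)&(X[...,0]>.35)&(X[...,0]<.54)&(abs(X[...,1]-.12)<.05)
print(g.sum(),X[g].mean(0),X[g].min(0),X[g].max(0))"
```

```text
t 50.5 pos [0.4135 0.1199 0.1638] psi 91.05 q6 -1.58 op 0.503 F [ 0.1  0.  -0. ] grip 0.0
[-0.0057, -0.0006, 0.2955, np.float64(-0.0009)] rows>= 2.8
167 [0.42992476 0.11588568 0.09151712] [0.39838794 0.10192003 0.06683009] [0.4575948  0.12514303 0.12339538]
```

Emit:
drive_tool(
  plan=[
    [[-0.0057, 0, 0.05, 0], [-0.0057, 0, 0.11, 0], [-0.0057, 0, 0.17, 0], [-0.0057, 0, 0.22, 0], [-0.0057, 0, 0.26, 0], [-0.0057, 0, 0.285, 0], [-0.0057, 0, 0.2955, 0], [-0.0057, 0, 0.2955, 0], [-0.0057, 0, 0.2955, 0]],
  ],
)

```text
time_s: 51.3
eef_pos: [0.417, 0.12, 0.0471]
eef_rot: [0.0, -0.01, 1.0, -0.0]
wrist_force: [-0.5, -0.4, -0.2]
opening: 0.498
grasp_force: 0.0
```

Emit:
drive_tool(
  plan=[
    [[0, 0, 0, 0], [0, 0, 0, 0], [0, 0, 0, 0], [0, 0, 0, 0], [0, 0, 0, 0], [0, 0, 0, 0], [0, 0, 0, 0]],
  ],
  jaw=1,
)

```text
time_s: 51.88
eef_pos: [0.4169, 0.1198, 0.047]
eef_rot: [0.0, -0.01, 1.0, -0.0]
wrist_force: [-1.9, -2.6, 6.1]
opening: 0.086
grasp_force: 58.9
```

```bash
python3 -c "
from h import *
o=ctrl.get_obs();x0,y0,z0=o['eef_pos'];L=.1035
a0=np.arcsin((.4895-x0)/L);print(a0)
plan(*[(x0+L*(np.sin(a0)-np.sin(a)),y0+.0013*(1-a/a0),z0-L*(np.cos(a0)-np.cos(a)),91) for a in np.linspace(a0,-.01,12)[1:]])"
```

```text
0.7777030653850172
t 51.88 pos [0.4169 0.1198 0.047 ] psi 91.19 q6 -1.59 op 0.086 F [-1.9 -2.6  6.1] grip 58.9
[-0.0137, 0.0, -0.0125, np.float64(0.001)] rows>= 0.2
[-0.0282, 0.0, -0.024, np.float64(0.001)] rows>= 0.4
[-0.0435, -0.0, -0.0344, np.float64(0.001)] rows>= 0.5
[-0.0595, -0.0001, -0.0437, np.float64(0.001)] rows>= 0.7
[-0.0762, -0.0001, -0.0519, np.float64(0.001)] rows>= 0.9
[-0.0934, -0.0002, -0.0588, np.float64(0.001)] rows>= 1.1
[-0.111, -0.0002, -0.0645, np.float64(0.001)] rows>= 1.2
[-0.129, -0.0003, -0.0689, np.float64(0.001)] rows>= 1.4
[-0.1473, -0.0004, -0.072, np.float64(0.001)] rows>= 1.6
[-0.1657, -0.0005, -0.0738, np.float64(0.001)] rows>= 1.7
[-0.1842, -0.0006, -0.0742, np.float64(0.001)] rows>= 1.9
```

Emit:
drive_tool(
  plan=[
    [[-0.0137, 0, -0.0125, 0], [-0.028, 0, -0.024, 0], [-0.0435, 0, -0.0344, 0], [-0.0595, 0, -0.0437, 0], [-0.076, 0, -0.052, 0], [-0.0935, 0, -0.059, 0], [-0.111, 0, -0.0645, 0], [-0.129, 0, -0.069, 0], [-0.147, 0, -0.072, 0], [-0.166, 0, -0.074, 0], [-0.185, 0, -0.0742, 0], [-0.185, 0, -0.0742, 0]],
  ],
)

```text
time_s: 52.88
eef_pos: [0.4895, 0.1213, 0.0751]
eef_rot: [-0.002, -0.01, 1.0, -0.0]
wrist_force: [-2.2, -3.5, -5.6]
opening: 0.084
grasp_force: 58.7
```

Emit:
drive_tool(
  plan=[
    [[0, 0, 0, 0], [0, 0, 0, 0], [0, 0, 0, 0]],
  ],
)

```text
time_s: 53.13
eef_pos: [0.4895, 0.1213, 0.0753]
eef_rot: [-0.001, -0.01, 1.0, -0.0]
wrist_force: [-2.9, -4.8, -9.3]
opening: 0.088
grasp_force: 58.3
```

```bash
python3 -c "
from h import *
plan((.4895,.1212,.077,91))
for n in('side','top'):
  im,X=cam(n);hs=cv2.cvtColor(im,cv2.COLOR_RGB2HSV)
  g=(hs[...,0]>12)&(hs[...,0]<30)&(hs[...,1]>110)&(X[...,2]>.095)&(X[...,2]<.14)&(X[...,0]>.35)&(X[...,0]<.54)&(abs(X[...,1]-.12)<.05)
  print(n,g.sum(),X[g].mean(0),X[g].min(0),X[g].max(0))"
```

```text
t 53.13 pos [0.4895 0.1213 0.0753] psi 91.18 q6 -1.58 op 0.088 F [-2.9 -4.8 -9.3] grip 58.3
[-0.0001, -0.0003, -0.0042, np.float64(0.001)] rows>= 0.0
side 129 [0.48338563 0.11599617 0.11508926] [0.45449359 0.10573141 0.0950627 ] [0.51593522 0.12833664 0.13917858]<string>:7: RuntimeWarning: Mean of empty slice.
  ret = um.true_divide(
Traceback (most recent call last):
ValueError: zero-size array to reduction operation minimum which has no identity
```

Emit:
drive_tool(
  plan=[
    [[0, 0, 0, 0.036], [0, 0, 0.0005, 0.072], [0, 0, 0.001, 0.108], [0, 0, 0.0015, 0.144], [0, 0, 0.002, 0.18], [0, 0, 0.0025, 0.216], [0, 0, 0.003, 0.252], [0, 0, 0.0033, 0.288], [0, 0, 0.0036, 0.324], [0, 0, 0.0039, 0.36], [0, 0, 0.0042, 0.396], [0, 0, 0.0045, 0.42]],
  ],
)

```text
time_s: 54.23
eef_pos: [0.4896, 0.1199, 0.0737]
eef_rot: [0.0, 0.607, 0.795, -0.002]
wrist_force: [-3.6, -11.3, -10.6]
opening: 0.085
grasp_force: 58.5
```

Emit:
drive_tool(
  plan=[
    [[0, 0, 0, 0.036], [0, 0, 0.0005, 0.072], [0, 0, 0.001, 0.108], [0, 0, 0.0015, 0.144], [0, 0, 0.002, 0.18], [0, 0, 0.0025, 0.216], [0, 0, 0.003, 0.252], [0, 0, 0.0033, 0.288], [0, 0, 0.0033, 0.32], [0, 0, 0.0033, 0.32], [0, 0, 0.0033, 0.32], [0, 0, 0.0033, 0.32]],
  ],
)

```text
time_s: 55.23
eef_pos: [0.489, 0.1202, 0.0723]
eef_rot: [0.0, 0.914, 0.407, -0.002]
wrist_force: [-7.2, -10.2, -7.8]
opening: 0.083
grasp_force: 58.8
```

```bash
python3 -c "
from h import *
plan();print(ctrl.get_obs()['torque'])"
```

```text
t 55.23 pos [0.489  0.1202 0.0723] psi -42.03 q6 0.74 op 0.083 F [ -7.2 -10.2  -7.8] grip 58.8
[-1.28735793  0.71246034 -0.09089618]
```

Emit:
drive_tool(
  plan=[
    [[0, 0, 0.0003, 0.02], [0, 0, 0.0003, 0.035], [0, 0, 0.0003, 0.045], [0, 0, 0.0003, 0.045], [0, 0, 0.0003, 0.045]],
  ],
)

```text
time_s: 55.65
eef_pos: [0.4889, 0.1203, 0.0722]
eef_rot: [0.0, 0.94, 0.341, -0.002]
wrist_force: [-6.4, -8.9, -8.0]
opening: 0.083
grasp_force: 58.8
```

Emit:
drive_tool(
  plan=[
    [[0, 0, 0, 0], [0, 0, 0, 0], [0, 0, 0, 0], [0, 0, 0, 0], [0, 0, -0.08, 0], [0, 0, -0.16, 0], [0, 0, -0.24, 0], [-0.2, 0, -0.33, 0], [-0.3, 0, -0.33, 0], [-0.4, 0, -0.33, 0], [-0.4, 0, -0.33, 0], [-0.4, 0, -0.33, 0]],
  ],
  jaw=0.6,
)

```text
time_s: 56.65
eef_pos: [0.3653, 0.0162, 0.2067]
eef_rot: [0.002, 0.941, 0.34, 0.001]
wrist_force: [1.3, -0.2, -0.9]
opening: 0.4
grasp_force: 0.0
```

Run:
```python
from h import *
plan();ims=[]
for n in("side","top"):
    im,X=cam(n);hs=cv2.cvtColor(im,cv2.COLOR_RGB2HSV);x,y,z=X[...,0],X[...,1],X[...,2]
    b=(x>.44)&(x<.54)&(y>.07)&(y<.17)&(z>.118)&(z<.145)&(hs[...,0]>10)&(hs[...,0]<32)&(hs[...,1]>90)
    Q=X[b];print(n,len(Q),Q.max(0),cv2.minAreaRect(Q[:,:2].astype(np.float32)),Q.mean(0)) if len(Q)>5 else print(n,len(Q))
    g=(hs[...,0]>65)&(hs[...,0]<95)&(hs[...,1]>80)&(x>.52)&(x<.61)&(y>.03)&(y<.22)&(z>.05)&(z<.2)
    P=X[g]
    if len(P)>10:print(len(P),np.linalg.lstsq(np.c_[P[:,:2],np.ones(len(P))],P[:,2],rcond=None)[0])
    ims.append(im)
save('end.png',np.vstack([cv2.resize(ims[0][100:240,230:430],(700,490))]))
```

```text
t 56.65 pos [0.3653 0.0162 0.2067] psi -50.29 q6 0.6 op 0.4 F [ 1.3 -0.2 -0.9] grip 0.0
side 46 [0.51442394 0.13822684 0.1309312 ] ((0.488629549741745, 0.1196160763502121), (0.06333591043949127, 0.010045340284705162), 40.51674270629883) [0.48657922 0.11627618 0.12484302]
823 [ 0.00279033 -0.00195708  0.08472831]
top 76 [0.51344993 0.14265453 0.13484388] ((0.49008986353874207, 0.12138333916664124), (0.0628359317779541, 0.00838333461433649), 39.468257904052734) [0.48942854 0.1206319  0.12778609]
2702 [-0.00397992 -0.00304684  0.08910639]
```

View pics/end.png

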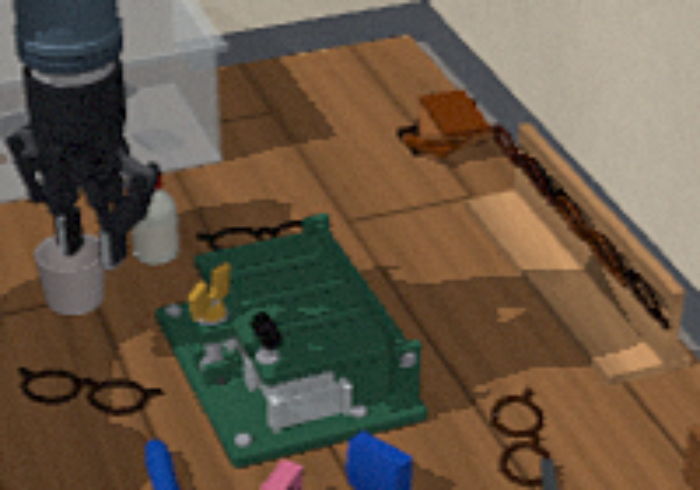

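The leaf is down. The bolt is back at its starting position in the lug, the nut is tight (wings at about 40°, nut ≈ 0.05 rad), and the robot is clear of everything.

```bash
python3 -c "
from bench import ctrl
print(ctrl.hand_in())"
```

```text
the job is handed in; nothing more can be done
None
```

I handed the job in at about 57 s of the 210 s allowed; the hand-in call returned no verdict. By my camera checks, the three laps went flat into separate pockets with orange faces up, the leaf is down, the bolt is back upright in the lug, and the wing nut is tight at about 0.05 rad.

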